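# Set glued panels to dry on the heated stand

### The job

First put every wooden offcut lying in front of the drying stand into the grey offcut bin, then pull the stand's sprung ledge by its black tab all the way out to its stop. Stand all the glued plywood panels from the slotted holder side by side on the ledge, behind its lip, leaning back against the heating plate; never let a panel fall over, and leave the other things on the table where they are. Only when all the panels are leaning, reset the tripped thermal cutout: push its lever fully to off, then throw it fully on (the end with the amber lamp).

Things in the scene. Friction and masses are not known exactly. Their poses are not given: they have to be found in the camera images.
- stand: Drying stand, fixed: grey base 300 x 115 x 14 mm with an aluminium heating plate 290 mm wide leaning back 20 degrees. Origin on the table below the middle of the plate face's lower edge (that edge is 26 mm up). x runs along the plate, -y (its own) is the open front, z up; yaw within 0.2 rad of pi (so its front looks to world +y). Panels go side by side along x, about 85 mm apart centre to centre.
- plate_top (a point): Middle of the front top edge of the heating plate: 115 mm above the table, 32 mm behind (+y of) the stand's origin. Fixed to the stand. The plate's face is 95 mm long up the slope.
- ledge (a joint): Sprung wooden toe ledge, 280 mm wide, sliding along the stand's -y; in m, 0 = in, 0.070 = out at its stop. A return spring (2 N at 0, 4 N at the stop) pulls it in, and a friction brake of 7 N acts against any motion, so pulling takes 9 to 11 N, and let go it stays where it was left.
- ledge_lip (a point): Middle of the top inner edge of the lip along the ledge's front, moving with the ledge: 5 mm in front of the stand's origin when in, 75 mm when out. Lip 6 mm thick, its top 34 mm above the table; the ledge's top, where panels stand between lip and plate, is 24 mm above the table.
- ledge_tab (a point): Top centre of the ledge's black pull tab, an upright block 40 mm (stand's x) x 14 mm (its y), from 16 to 66 mm above the table. Moves with the ledge: 60 mm in front of the stand's origin when in, 130 mm when out. A stalk 30 mm wide, top 24 mm above the table, joins it to the lip 42 mm behind it.
- holder: Wooden slotted holder, fixed, 100 x 165 mm; three slots 14 mm wide across its y axis, 55 mm apart (at y = -55, 0, 55 mm), slot floor 8 mm and block tops 38 mm above the table. Origin under its centre.
- cutout_box: Grey thermal cutout box, fixed, 80 x 130 mm, 55 mm high, with a lever on top. Origin under its centre; the small round amber pilot lamp sits at its +y end, which is the ON end; the -y end is OFF. Lever pivot 50 mm above the table over the origin. Its yaw is within 0.4 rad of zero.
- cutout (a joint): Lever of the cutout, rad: 0 = upright, -0.70 = fully OFF (leaning to the box's -y end), +0.70 = fully ON (leaning to the +y end with the lamp). It starts tripped, near upright, and stays where it is left (friction, about 2.7 N at 45 mm above the pivot).
- cutout_tip (a point): Tip of the cutout's lever, 80 mm from the pivot; steel rod 12 mm thick with a black grip 18 mm thick over its top 35 mm.
- bin: Grey plastic offcut bin, fixed, open top, outside 170 (x) x 140 (y) x 50 mm high, walls and floor 5 mm. Origin under its centre.
- panel1: Freshly glued plywood panel, 70 wide (x) x 10 thick (y) x 160 mm tall (z), about 90 g, standing upright in a slot of the holder at the start. Origin at the centre of its lower end face, z up along the panel. May be absent.
- panel2: Freshly glued plywood panel, 70 wide (x) x 10 thick (y) x 160 mm tall (z), about 90 g, standing upright in a slot of the holder at the start. Origin at the centre of its lower end face, z up along the panel. May be absent.
- panel3: Freshly glued plywood panel, 70 wide (x) x 10 thick (y) x 160 mm tall (z), about 90 g, standing upright in a slot of the holder at the start. Origin at the centre of its lower end face, z up along the panel. May be absent.
- offcut1: Wooden offcut, 28 (x) x 80 (y) x 22 (z) mm, 35 g, lying on the table in front of the ledge at the start. Origin under its centre. May be absent.
- offcut2: Wooden offcut, 28 (x) x 80 (y) x 22 (z) mm, 35 g, lying on the table in front of the ledge at the start. Origin under its centre. May be absent.
- offcut3: Wooden offcut, 28 (x) x 80 (y) x 22 (z) mm, 35 g, lying on the table in front of the ledge at the start. Origin under its centre. May be absent.
- glue_bottle: White glue bottle, 52 mm thick, 130 mm high; a bystander, to be left alone. Origin under its middle.
- spray_can: Spray can, 58 mm thick, 170 mm high; a bystander, to be left alone. Origin under its middle.
- pin_jar: Glass jar, 56 mm thick, 50 mm high; a bystander, to be left alone. Origin under its middle.
- sanding_block: Cork sanding block 90 x 50 x 32 mm; a bystander, to be left alone. Origin under its middle.
- screwdriver: Screwdriver lying on the table; a bystander, to be left alone. Origin under its middle.
- weight: Steel weight, 44 mm thick, 28 mm high; a bystander, to be left alone. Origin under its middle.

How it is judged:
By the outcome, as a careful person would: the job done as asked, in the order asked, and still so for the second after the job is handed in, with the robot touching nothing.
Of panel1, panel2, panel3 only 2 to 3 are there at a start; the rules pass over those that are not, and their reading is None.
Of offcut1, offcut2, offcut3 only 2 to 3 are there at a start; the rules pass over those that are not, and their reading is None.
At some moment in a run one of offcut1, offcut2, offcut3 may be knocked a few centimetres aside while the robot is not near it.
It also fails if it takes over 210 s, if anything falls off the work surface, if the arm or the gripper's body presses on something with over 40 N, if the wrist force passes 120 N, or if a joint passes its speed limit or range.

### The arm

A 7-joint arm with a two-finger parallel gripper is mounted at the origin on the work surface. World frame = base frame: x ahead of the robot, y to its left, z up, the work surface at z = 0. Lengths are in m, angles in rad, forces in N, time in s.
With the tool pointing down it reaches from about 0.425 to 0.875 m from the base axis. Payload 4.7 kg.
Tool frame: the origin (TCP) lies midway between the tips of the shut fingers; the grasp point (between the pads) lies 19 mm behind it; z points along the fingers, y is the direction in which the jaws open and shut (so a half turn about z gives the same grasp; the last joint's range is limited). The gripper opens to 87 mm and grips with 3 to 60 N. Pads are 19 mm wide; open, the fingers measure 117 mm over their backs; the gripper's body (75 mm by 190 mm) begins 51 mm behind the grasp point.
Start: joints at [-1.094, 0.321, -0.07, 1.45, 0.023, 1.371, -0.057], TCP at [0.29, 0.582, 0.223] pointing down, gripper open.
Joint ranges: [-2.86, 2.86], [-0.3, 2.09], [-1.38, 1.24], [0.06, 2.45], [-1.56, 4.7], [0.09, 2.05], [-2.69, 2.69]. Speed limits (rad/s): [2.57, 2.57, 3.14, 3.14, 3.14, 3.14, 3.14].

### API

Orientations are given as a rotation vector (axis times angle).
In Python, from bench import monitor, eyes, order gives the robot as it stands. The module is installed in compiled form; this text tells all that it offers.
- The arm moves only by the shell command python3 -m pendant 'ROWS' [FORCE]. ROWS is JSON, a list of rows, each a list of 3 entries, a list of its own where there are three numbers: the turn, a rotation vector about the tool's x, y, z in degrees, then the shift along the tool's x, y, z in m, then the gripper command: -1 is fully open, 1 is shut, values between are in proportion. In form: [[[rx, ry, rz], [tx, ty, tz], hand], ...]. A call has 1 to 8 rows; each row shifts and turns the commanded pose from where the row before left it, along the tool's axes as they then stand; what a row does not reach is not made up. A row lasts 1/8 s, in which the tool goes at most 62.5 mm and 10.7 degrees, less where a joint would pass 70% of its speed; a pose out of reach is approached as far as the arm can. A call is refused whole if a number of a shift passes 0.0625 or a number of a turn 10.7, either way. A call with a gripper value outside its range is refused whole. The fingers move at their own pace and stop on an object; FORCE is the grip in N (left out, the last holds). Time passes only in rows, so rows that do not move let the fingers close. It gives the time, the measured TCP pose, the force and the opening at its end, in the units of the state.
- monitor.get_state(): the state, without advancing time (a new reading comes with each control period).
- eyes.get_image(name): name is "side" or "top" or "wrist"; returns a dict with "color" (400x640x3 uint8, red, green, blue), "range_z" (400x640 float32, m along the optical axis (not along the pixel's ray), 0 where there is no reading), "fx", "fy", "cx", "cy" (pixels), "k1" (the pictures are not rectified: a ray, as slopes to the right and down, at radius r is drawn at 1 + k1 r^2 times it, then the intrinsics apply), "world_to_cam" (4x4, takes a point from world to camera coordinates). Camera axes: x right, y up, looking along -z (the intrinsics and any distortion apply to the point x, -y, -z); pixel columns grow to the right and rows downward; lengths in m; the calibration is good to about 2 mm. A picture is of the moment at which its call begins.
- order.close_job(): hands the job in, once; it reports no verdict.
The state is a dict: "time": time; "joint_positions": joint angles; "qd": joint speeds; "joint_torque": joint torques, N m; "position": TCP position; "tool_rot": TCP orientation; "ft_force": force on the tool from outside, world axes, zero at the start; "torque": the same for the moment, N m; "grip_width": opening from 0.0 (shut) to 1.0 (fully open).
Only numpy, scipy, OpenCV 4.12 (cv2) and the standard library are available. Lean on these libraries where they do the work, as an engineer would, in place of code of your own. Each camera call takes 0.05 s, during which the arm holds its last target.

## Working session

There is one attempt and no reset: what is moved stays moved. The work goes in short steps, Python scripts to look and compute and a shell command to move; the robot and the scene stay as the last step left them, time stands still between calls to the robot, and variables do not carry over. Pictures are saved under pics/ and viewed, and the job is handed in when it is done.

```bash
mkdir -p pics; ls; python3 - <<'E'
from bench import monitor, eyes
import cv2
s=monitor.get_state(); print(s)
for n in("side","top","wrist"):
    im=eyes.get_image(n); cv2.imwrite(f"pics/{n}0.png",im["color"][:,:,::-1]); print(n,im["fx"],im["fy"],im["cx"],im["cy"],im["k1"],im["world_to_cam"].round(3).tolist())
E
```

```text
pics
{'time': 0.0, 'joint_positions': array([-1.09387254,  0.32184991, -0.07007441,  1.45170916,  0.02257832,
        1.37078418, -0.05692414]), 'qd': array([-0.00119922,  0.00102239,  0.0004038 , -0.00160219, -0.00105105,
        0.00095066,  0.0001511 ]), 'joint_torque': array([ 3.14972767e-04, -4.91296828e+01, -4.03628703e-01, -3.12520552e+01,
       -6.39105379e-02,  4.40708525e-02,  1.70129756e-04]), 'position': array([0.29000032, 0.58108748, 0.2214268 ]), 'tool_rot': array([-7.20455782e-01, -3.05748396e+00,  3.02909685e-03]), 'ft_force': array([-0.62746069, -0.6498782 ,  0.83594806]), 'torque': array([-0.02203265,  0.01869558,  0.04263517]), 'grip_width': 0.9968132910018014}
side 382.63323977762116 382.63323977762116 330.0570417461413 201.3511325504614 -0.041182528195162584 [[0.938, -0.347, -0.01, -0.529], [0.272, 0.715, 0.644, -0.237], [-0.216, -0.607, 0.765, -1.023], [0.0, 0.0, 0.0, 1.0]]
top 495.81164701459653 495.81164701459653 314.1407577939512 195.91929135252772 -0.0575168884536246 [[-0.004, -1.0, 0.018, 0.031], [0.986, -0.001, 0.167, -0.578], [-0.167, 0.018, 0.986, -1.149], [0.0, 0.0, 0.0, 1.0]]
wrist 342.84449479046106 342.84449479046106 315.12118604092416 204.45621656664326 -0.002032659486867143 [[0.446, 0.895, -0.001, -0.649], [-0.866, 0.432, -0.251, 0.032], [-0.224, 0.113, 0.968, -0.389], [0.0, 0.0, 0.0, 1.0]]
```

View pics/side0.png

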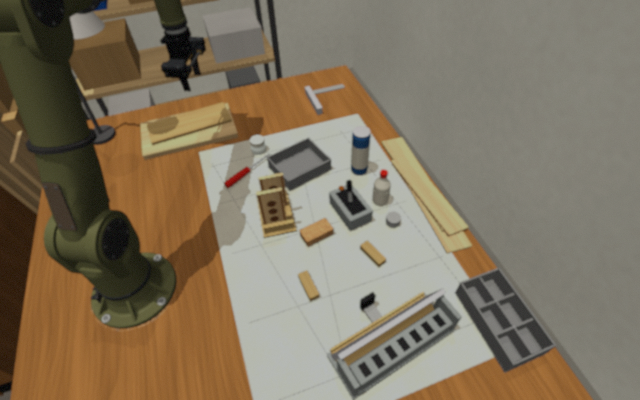

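View pics/top0.png

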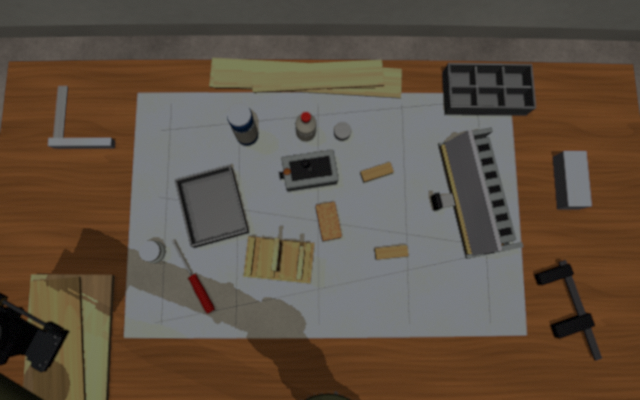

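View pics/wrist0.png

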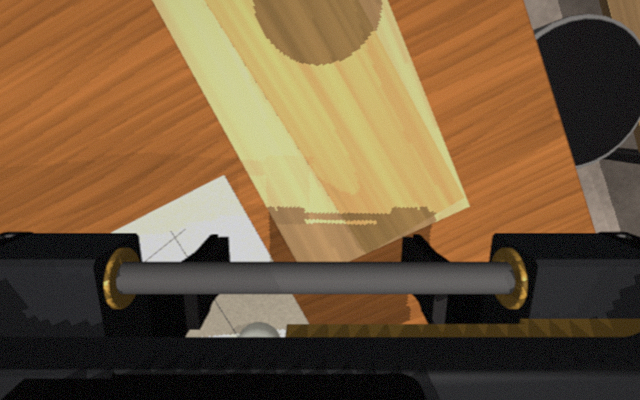

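The top view shows two offcuts near (377,172) and (391,251), the bin at (212,205), the holder at (279,259) with apparently two panels, the tab at (436,201), the cutout at (310,169), and the stand at (477,195). Next I'll measure them.

```bash
cat > h.py <<'E'
import numpy as np, cv2
from bench import monitor, eyes
from scipy.spatial.transform import Rotation as R
def ray(im,u,v):
    x=(np.asarray(u,float)-im["cx"])/im["fx"]; y=(np.asarray(v,float)-im["cy"])/im["fy"]
    rd=np.hypot(x,y); r=rd.copy()
    for _ in range(20): r=rd/(1+im["k1"]*r**2)
    s=np.where(rd>0,r/np.maximum(rd,1e-9),1)
    return np.stack([x*s,-y*s,-np.ones_like(x)],-1)
def onplane(im,u,v,z):
    T=np.linalg.inv(im["world_to_cam"]); d=ray(im,u,v)@T[:3,:3].T; o=T[:3,3]
    return o+d*((z-o[2])/d[...,2])[...,None]
def cloud(im):
    v,u=np.mgrid[0:400,0:640]; T=np.linalg.inv(im["world_to_cam"])
    P=ray(im,u,v)*im["range_z"][...,None]
    W=P@T[:3,:3].T+T[:3,3]; W[im["range_z"]==0]=np.nan
    return W
def proj(im,p):
    c=im["world_to_cam"]@np.r_[p,1]; x,y=c[0]/-c[2],-c[1]/-c[2]; f=1+im["k1"]*(x*x+y*y)
    return im["cx"]+im["fx"]*x*f, im["cy"]+im["fy"]*y*f
def rect(pts):
    (c,(w,h),a)=cv2.minAreaRect(np.float32(pts)*1000)
    b=cv2.boxPoints((c,(w,h),a)); e0,e1=b[1]-b[0],b[2]-b[1]
    L=e0 if np.linalg.norm(e0)>np.linalg.norm(e1) else e1
    return np.array(c).round(1),round(min(w,h),1),round(max(w,h),1),round(float(np.degrees(np.arctan2(L[1],L[0]))),1)
def tool():
    s=monitor.get_state(); return s["position"],R.from_rotvec(s["tool_rot"])
def delta(p,toolz_yaw=None):
    q,r=tool(); print("shift in tool axes(mm):",(r.inv().apply(np.asarray(p)-q)*1000).round(1))
E
python3 - <<'E'
from h import *
for n in("top","side"):
    im=eyes.get_image(n); W=cloud(im); np.save(n,W); cv2.imwrite(f"pics/{n}1.png",im["color"][:,:,::-1])
    c=im["color"]
    z=W[...,2]; print(n,"table z", np.nanmedian(z[(W[...,0]>.4)&(W[...,0]<.8)&(abs(W[...,1])<.4)]))
    if n=="top":
        cv2.imwrite("pics/topz.png",cv2.resize(c[50:290,120:560,::-1],(800,436),interpolation=cv2.INTER_CUBIC))
        m=((z>.012)&(z<.5)).astype(np.uint8)
        k,l,st,ce=cv2.connectedComponentsWithStats(m)
        for i in range(1,k):
            if st[i,4]>60:
                q=l==i; print(ce[i].round(),st[i,4],"zmax %.3f"%np.percentile(z[q],95),rect(W[q][:,:2]),c[q].mean(0).round())
E
```

```text
top table z 0.002706224362325038
[307.  76.] 3893 zmax 0.022 (array([898.9,  68.2]), 81.2, 438.2, -87.8) [118. 114.  79.]
[489.  88.] 3078 zmax 0.062 (array([ 859.3, -420.1]), 124.7, 221.6, -89.4) [40. 39. 38.]
[242. 124.] 944 zmax 0.172 (array([740.7, 197.6]), 56.1, 57.5, -2.6) [77. 79. 82.]
[306. 126.] 489 zmax 0.131 (array([749.1,  48.4]), 46.0, 50.2, 86.5) [88. 71. 64.]
[342. 130.] 240 zmax 0.032 (array([750.1, -43.5]), 39.6, 41.8, -53.5) [101. 101.  99.]
[476. 194.] 6657 zmax 0.114 (array([ 579.2, -344.8]), 173.5, 298.8, 11.1) [73. 72. 69.]
[ 81. 142.] 608 zmax 0.034 (array([720.5, 619.2]), 21.3, 162.4, 89.9) [104. 105. 107.]
[309. 170.] 1902 zmax 0.063 (array([645.2,  45.2]), 81.6, 142.0, -81.6) [58. 58. 57.]
[572. 180.] 1867 zmax 0.064 (array([ 620. , -620.1]), 66.0, 139.6, -0.2) [93. 94. 97.]
[377. 171.] 376 zmax 0.027 (array([ 646.2, -129.5]), 28.8, 81.1, -72.0) [115.  95.  63.]
[208. 204.] 1088 zmax 0.053 (array([557.5, 279.8]), 143.0, 171.0, 15.6) [58. 58. 57.]
[329. 221.] 768 zmax 0.036 (array([521.6,  -6.1]), 50.0, 90.9, 10.9) [117.  91.  59.]
[251. 255.] 242 zmax 0.042 (array([437.3, 182.3]), 20.3, 91.5, -7.7) [109.  99.  62.]
[283. 259.] 1879 zmax 0.169 (array([428.4, 102.1]), 97.8, 131.9, 82.5) [112. 100.  64.]
[197. 287.] 539 zmax 0.027 (array([390.5, 327. ]), 26.1, 201.0, 29.3) [83. 34. 31.]
[152. 251.] 486 zmax 0.053 (array([447.9, 418.8]), 53.4, 53.5, 89.7) [105. 108. 109.]
[391. 252.] 370 zmax 0.027 (array([ 445.1, -158.7]), 28.0, 78.8, -84.4) [117.  97.  63.]
[571. 307.] 1814 zmax 0.033 (array([ 289.2, -589.8]), 103.5, 251.9, 19.4) [28. 24. 22.]
[ 61. 335.] 11738 zmax 0.390 (array([246.7, 601.7]), 242.5, 292.0, -0.4) [81. 73. 49.]
[327. 397.] 99 zmax 0.017 (array([105.4,   2.7]), 10.0, 80.0, 89.7) [37. 36. 23.]
side table z 0.0019413558546433896
```

View pics/topz.png

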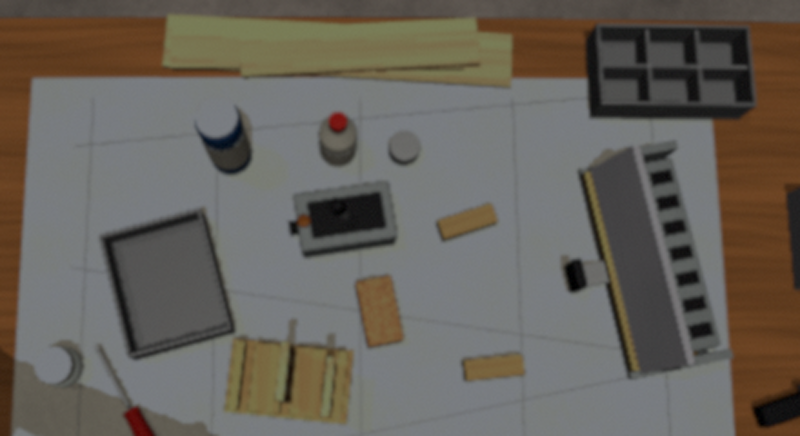

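```bash
python3 - <<'E'
from h import *
q,r=tool(); print(q, r.as_matrix().round(3).tolist())
for n in("top","side"):
    W=np.load(n+".npy"); z=W[...,2]; X,Y=W[...,0],W[...,1]; print(n)
    def sel(x0,x1,y0,y1,z0,z1): return (X>x0)&(X<x1)&(Y>y0)&(Y<y1)&(z>z0)&(z<z1)
    for nm,b in dict(off1=(.59,.70,-.19,-.07,.019,.04),off2=(.40,.49,-.21,-.10,.019,.04),tab=(.5,.68,-.29,-.19,.055,.085),platetop=(.4,.8,-.5,-.25,.110,.13),
        box=(.58,.71,-.03,.12,.045,.062),lever=(.58,.71,-.03,.13,.075,.15),pA=(.37,.5,.08,.16,.155,.18),pB=(.37,.5,.02,.08,.155,.18),bin=(.45,.68,.17,.40,.045,.06),holder=(.36,.5,.0,.22,.033,.044)).items():
        m=sel(*b); P=W[m]
        if len(P)>8: print(nm,len(P),rect(P[:,:2]),"z",np.percentile(P[:,2],[5,50,95]).round(4))
E
```

```text
[0.29012739 0.58139075 0.22205413] [[-0.895, 0.446, -0.0], [0.446, 0.895, -0.001], [-0.0, -0.001, -1.0]]
top
off1 331 (array([ 646.3, -129.5]), 28.5, 81.0, -72.2) z [0.0196 0.0229 0.0269]
off2 332 (array([ 445.2, -158.7]), 27.9, 78.8, -84.2) z [0.0198 0.0229 0.0267]
tab 111 (array([ 565.8, -267.4]), 15.3, 39.4, 13.2) z [0.0567 0.0655 0.0701]
platetop 660 (array([ 583.1, -362.8]), 18.2, 289.3, 11.3) z [0.1106 0.1136 0.1173]
box 1633 (array([646.5,  39.5]), 81.4, 129.9, -81.2) z [0.0515 0.056  0.06  ]
lever 76 (array([643. ,  50.6]), 16.2, 21.9, 72.3) z [0.0847 0.1275 0.1325]
pA 169 (array([433.9, 114.7]), 10.3, 69.8, -6.1) z [0.1627 0.1682 0.1712]
pB 159 (array([416. ,  61.3]), 10.1, 68.8, -6.2) z [0.165  0.1679 0.1708]
bin 559 (array([548. , 314.9]), 171.1, 215.2, -74.6) z [0.0459 0.0497 0.0537]
holder 1601 (array([438.9, 107.5]), 121.8, 213.5, 89.9) z [0.0347 0.0384 0.0421]
side
off1 228 (array([ 643.1, -129.3]), 29.0, 79.0, -73.4) z [0.0194 0.0215 0.0246]
off2 261 (array([ 443.4, -160.3]), 27.8, 80.8, -84.9) z [0.0194 0.0212 0.0239]
tab 103 (array([ 562.4, -269.2]), 14.5, 39.7, 11.8) z [0.0585 0.0643 0.0666]
platetop 706 (array([ 581.5, -362.6]), 13.5, 291.5, 10.9) z [0.1106 0.1131 0.116 ]
box 856 (array([643.9,  40.2]), 80.6, 134.0, -81.1) z [0.0496 0.0549 0.058 ]
lever 90 (array([642.5,  49.3]), 18.3, 21.0, -52.3) z [0.0797 0.1133 0.1301]
pA 143 (array([432.3, 115.1]), 15.9, 69.7, -6.7) z [0.1566 0.1655 0.1687]
pB 153 (array([413.9,  61.5]), 15.2, 69.7, -7.1) z [0.157  0.1654 0.1689]
bin 281 (array([547.6, 312.9]), 173.6, 216.5, -75.2) z [0.0455 0.0486 0.0521]
holder 271 (array([437.5, 108. ]), 123.7, 211.3, -89.8) z [0.0338 0.0372 0.0416]
```

```bash
python3 -m pendant '[[[0,0,9.2],[0,0,0],-1],[[0,0,9.2],[0,0,0],-1],[[0,0,9.2],[0,0,0],-1],[[0,0,9.3],[0,0,0],-1],[[0,0,9.3],[0,0,0],-1]]' 15
python3 -m pendant '[[[0,0,0],[-0.056,0.009,0],-1],[[0,0,0],[-0.056,0.009,0],-1],[[0,0,0],[-0.056,0.009,0],-1],[[0,0,0],[-0.056,0.009,0],-1],[[0,0,0],[-0.056,0.009,0],-1],[[0,0,0],[-0.056,0.009,0],-1],[[0,0,0],[-0.056,0.009,0],-1]]'
python3 -m pendant '[[[0,0,0],[-0.056,0.009,0],-1],[[0,0,0],[-0.056,0.009,0],-1],[[0,0,0],[-0.056,0.009,0],-1],[[0,0,0],[-0.056,0.009,0],-1],[[0,0,0],[-0.056,0.009,0],-1],[[0,0,0],[-0.04,0.009,0],-1],[[0,0,0],[-0.02,0.009,0],-1],[[0,0,0],[0,0,0],-1]]'
python3 - <<'E'
from h import *
for n in("top","side"):
    im=eyes.get_image(n);W=cloud(im); X,Y,z=W[...,0],W[...,1],W[...,2]
    for b in((.57,.72,-.22,-.05),(.40,.52,-.24,-.10)):
        m=(X>b[0])&(X<b[1])&(Y>b[2])&(Y<b[3])&(z>.019)&(z<.04)
        if m.sum()>20: print(n,m.sum(),rect(W[m][:,:2]))
q,r=tool(); m=r.as_matrix(); print(q,"y ang",np.degrees(np.arctan2(m[1,1],m[0,1])),m[:,2].round(3)); delta([.645,-.1295,.1]); print(monitor.get_state()["joint_positions"].round(2))
E
```

```text
time: 0.88
position: [0.2902, 0.5815, 0.2224]
tool_rot: [1.869, 2.525, -0.0]
ft_force: [0.1, -0.4, 0.6]
grip_width: 0.999
time: 1.75
position: [0.4675, 0.2243, 0.2228]
tool_rot: [1.862, 2.53, 0.001]
ft_force: [0.2, -0.8, -0.5]
grip_width: 1.004
time: 2.75
position: [0.6281, -0.0819, 0.2221]
tool_rot: [1.866, 2.527, -0.002]
ft_force: [0.6, 0.7, 0.3]
grip_width: 1.001
side 230 (array([ 643., -129.]), 28.6, 79.1, -73.4)
side 260 (array([ 443.3, -160.8]), 27.8, 81.3, -84.8)
[ 0.62763071 -0.07895389  0.22222235] y ang 17.31796934118685 [-0.001  0.001 -1.   ]
shift in tool axes(mm): [-53.5   1.6 122.2]
[-0.37  0.31  0.57  1.52 -0.17  1.36  0.51]
```

```bash
python3 -m pendant '[[[0,0,0],[-0.027,0.001,0],-1],[[0,0,0],[-0.0265,0.001,0.02],-1],[[0,0,0],[0,0,0.045],-0.3],[[0,0,0],[0,0,0.05],-0.3],[[0,0,0],[0,0,0.05],-0.3],[[0,0,0],[0,0,0.03],-0.3],[[0,0,0],[0,0,0.014],-0.3],[[0,0,0],[0,0,0.006],-0.3]]' 15
python3 - <<'E'
from h import *
im=eyes.get_image("wrist"); cv2.imwrite("pics/w1.png",im["color"][:,:,::-1])
delta([.6445,-.1293,.005])
E
```

```text
time: 3.85
position: [0.646, -0.1292, 0.0077]
tool_rot: [-1.861, -2.531, -0.001]
ft_force: [-0.7, -1.0, 0.3]
grip_width: 0.652
shift in tool axes(mm): [ 0.7 -1.4  2.6]
```

View pics/w1.png

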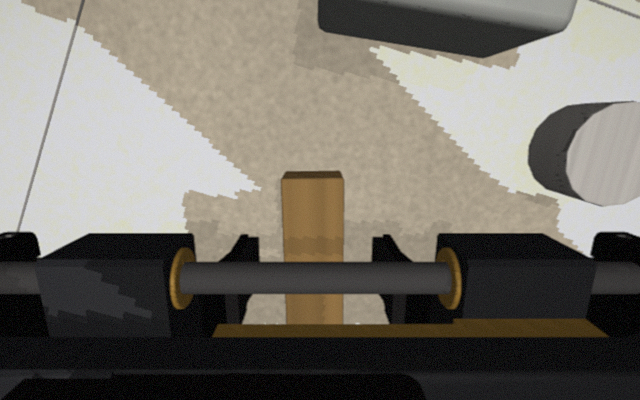

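```bash
python3 -m pendant '[[[0,0,0],[0,0,0],1],[[0,0,0],[0,0,0],1],[[0,0,0],[0,0,0],1],[[0,0,0],[0,0,0],1],[[0,0,0],[0,0,-0.04],1],[[0,0,0],[0,0,-0.06],1],[[0,0,0],[0,0,-0.06],1],[[0,0,0],[0,0,-0.03],1]]' 20
python3 -m pendant '[[[0,0,0],[0.04,0.008,0],1],[[0,0,0],[0.054,0.009,0],1],[[0,0,0],[0.054,0.009,0],1],[[0,0,0],[0.054,0.009,0],1],[[0,0,0],[0.054,0.009,0],1],[[0,0,0],[0.054,0.008,0],1],[[0,0,0],[0.054,0.008,0],1],[[0,0,0],[0.052,0.007,0],1]]'
python3 -m pendant '[[[0,0,0],[0,0,0],1],[[0,0,0],[0,0,0.05],1],[[0,0,0],[0,0,0.05],1],[[0,0,0],[0,0,0.03],1],[[0,0,0],[0,0,0.01],1],[[0,0,0],[0,0,0],1]]'
python3 - <<'E'
from h import *
im=eyes.get_image("wrist"); cv2.imwrite("pics/w2.png",im["color"][:,:,::-1])
delta([.586,.288,.05])
E
```

```text
time: 4.9
position: [0.6472, -0.1311, 0.2019]
tool_rot: [1.86, 2.526, 0.004]
ft_force: [0.6, 0.4, -0.3]
grip_width: 0.321
time: 5.9
position: [0.5857, 0.2885, 0.1977]
tool_rot: [-1.862, -2.53, -0.001]
ft_force: [0.6, 0.9, -1.1]
grip_width: 0.317
time: 6.65
position: [0.5865, 0.2862, 0.0578]
tool_rot: [1.863, 2.529, -0.0]
ft_force: [0.4, -0.2, 0.3]
grip_width: 0.32
shift in tool axes(mm): [ 1.6 -0.8  8.8]
```

View pics/w2.png

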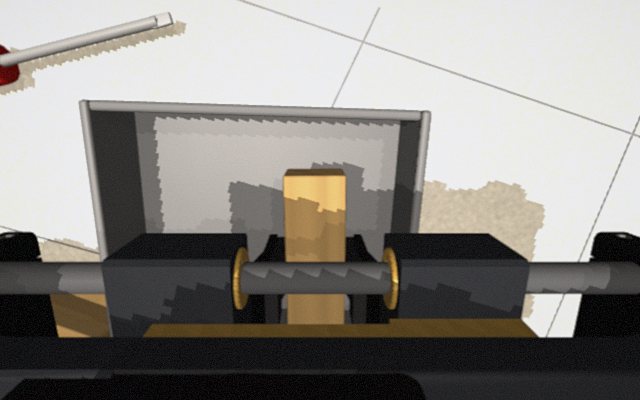

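```bash
python3 -m pendant '[[[0,0,0],[0,0,0.025],1],[[0,0,0],[0,0,0.005],1],[[0,0,0],[0,0,0],0],[[0,0,0],[0,0,0],0],[[0,0,0],[0,0,-0.04],0],[[0,0,0],[0,0,-0.05],0],[[0,0,0],[0,0,-0.06],0],[[0,0,0],[0,0,-0.045],0]]'
python3 -m pendant '[[[0,0,5.9],[0,0,0],0],[[0,0,5.9],[0,0,0],0],[[0,0,0],[-0.04,-0.016,0],0],[[0,0,0],[-0.055,-0.024,0],0],[[0,0,0],[-0.055,-0.024,0],0],[[0,0,0],[-0.055,-0.024,0],0],[[0,0,0],[-0.055,-0.024,0],0],[[0,0,0],[-0.055,-0.024,0],0]]'
python3 -m pendant '[[[0,0,0],[-0.055,-0.024,0],0],[[0,0,0],[-0.04,-0.016,0],0],[[0,0,0],[-0.02,-0.008,0],-0.3],[[0,0,0],[0,0,0],-0.3]]'
python3 - <<'E'
from h import *
for n in("top","side"):
    im=eyes.get_image(n);W=cloud(im); X,Y,z=W[...,0],W[...,1],W[...,2]
    for b in((.40,.52,-.24,-.10),(.48,.63,.2,.36)):
        m=(X>b[0])&(X<b[1])&(Y>b[2])&(Y<b[3])&(z>.019)&(z<.04)
        if m.sum()>20: print(n,m.sum(),rect(W[m][:,:2]))
    cv2.imwrite(f"pics/{n}2.png",im["color"][:,:,::-1])
delta([.444,-.160,.1]);m=tool()[1].as_matrix(); print(tool()[0],np.degrees(np.arctan2(m[1,1],m[0,1])))
E
```

```text
time: 7.7
position: [0.5871, 0.2869, 0.2269]
tool_rot: [1.862, 2.528, 0.007]
ft_force: [0.5, 0.3, 0.1]
grip_width: 0.499
time: 8.7
position: [0.4805, -0.0418, 0.2237]
tool_rot: [2.112, 2.324, 0.004]
ft_force: [1.4, -0.4, 0.5]
grip_width: 0.497
time: 9.2
position: [0.4439, -0.1607, 0.2235]
tool_rot: [2.117, 2.32, 0.004]
ft_force: [0.0, 0.3, -0.1]
grip_width: 0.62
top 299 (array([ 445.3, -159. ]), 28.0, 78.6, -84.0)
top 562 (array([557. , 276.9]), 137.4, 167.2, 15.2)
side 272 (array([ 443.3, -160.6]), 27.9, 80.7, -84.9)
side 49 (array([625. , 268.4]), 28.1, 110.3, 76.9)
shift in tool axes(mm): [ -2.1  -1.  123.1]
[ 0.4446661  -0.15793927  0.22306653] 5.516408142165719
```

View pics/top2.png

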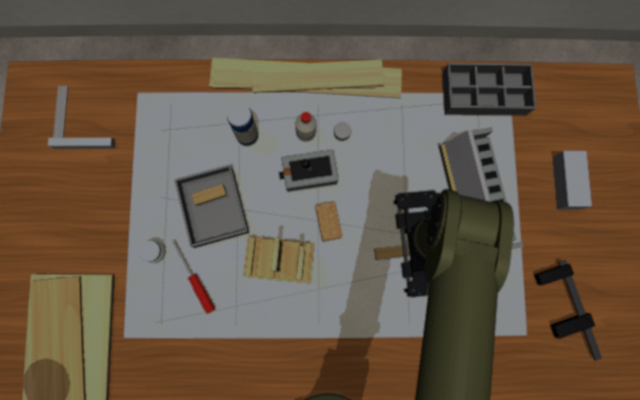

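```bash
python3 -m pendant '[[[0,0,0],[-0.002,-0.001,0.045],-0.3],[[0,0,0],[0,0,0.05],-0.3],[[0,0,0],[0,0,0.05],-0.3],[[0,0,0],[0,0,0.04],-0.3],[[0,0,0],[0,0,0.022],-0.3],[[0,0,0],[0,0,0.009],-0.3],[[0,0,0],[0,0,0],-0.3]]'
python3 -m pendant '[[[0,0,0],[0,0,0],1],[[0,0,0],[0,0,0],1],[[0,0,0],[0,0,0],1],[[0,0,0],[0,0,0],1],[[0,0,0],[0,0,-0.04],1],[[0,0,0],[0,0,-0.06],1],[[0,0,0],[0,0,-0.06],1],[[0,0,0],[0,0,-0.06],1]]' 20
python3 -m pendant '[[[0,0,-5.9],[0,0,0],1],[[0,0,-5.9],[0,0,0],1],[[0,0,0],[0.04,0.022,0],1],[[0,0,0],[0.055,0.029,0],1],[[0,0,0],[0.055,0.029,0],1],[[0,0,0],[0.055,0.029,0],1],[[0,0,0],[0.055,0.029,0],1],[[0,0,0],[0.055,0.029,0],1]]'
python3 -m pendant '[[[0,0,0],[0.045,0.025,0],1],[[0,0,0],[0.027,0.014,0],1],[[0,0,0],[0,0,0],1],[[0,0,0],[0,0,0],1]]'
python3 - <<'E'
from h import *
im=eyes.get_image("wrist"); cv2.imwrite("pics/w3.png",im["color"][:,:,::-1])
delta([.526,.271,.03])
E
```

```text
time: 10.18
position: [0.4436, -0.1602, 0.0065]
tool_rot: [-2.111, -2.326, 0.001]
ft_force: [0.7, -1.1, 0.2]
grip_width: 0.651
time: 11.18
position: [0.4429, -0.161, 0.2285]
tool_rot: [2.113, 2.325, 0.002]
ft_force: [1.3, 0.2, -0.4]
grip_width: 0.318
time: 12.18
position: [0.5093, 0.1913, 0.2266]
tool_rot: [-1.863, -2.53, -0.001]
ft_force: [1.1, -0.8, -0.1]
grip_width: 0.321
time: 12.68
position: [0.5251, 0.2684, 0.2263]
tool_rot: [1.864, 2.529, -0.002]
ft_force: [-0.3, 0.1, 0.9]
grip_width: 0.322
shift in tool axes(mm): [  2.8   1.6 196.6]
```

View pics/w3.png

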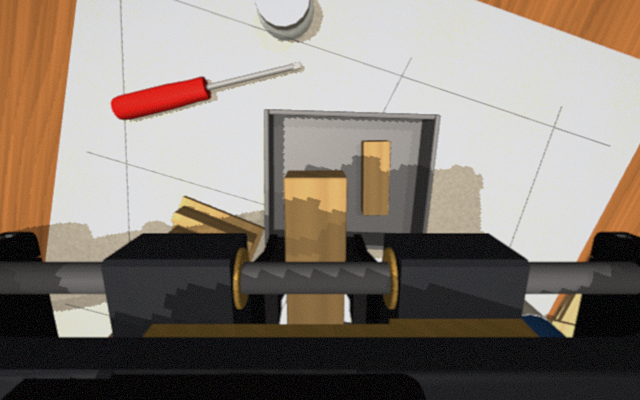

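```bash
python3 -m pendant '[[[0,0,0],[0.002,0.001,0.05],1],[[0,0,0],[0,0,0.055],1],[[0,0,0],[0,0,0.055],1],[[0,0,0],[0,0,0.028],1],[[0,0,0],[0,0,0.004],1],[[0,0,0],[0,0,0],0.1],[[0,0,0],[0,0,0],0.1],[[0,0,0],[0,0,-0.03],0.1]]'
python3 -m pendant '[[[0,0,0],[0,0,-0.05],0.1],[[0,0,0],[0,0,-0.06],0.1],[[0,0,6.2],[0,0,-0.05],-1],[[0,0,0],[-0.04,-0.006,0],-1],[[0,0,0],[-0.056,-0.007,0],-1],[[0,0,0],[-0.056,-0.007,0],-1],[[0,0,0],[-0.056,-0.007,0],-1],[[0,0,0],[-0.056,-0.007,0],-1]]'
python3 -m pendant '[[[0,0,0],[-0.056,-0.007,0],-1],[[0,0,0],[-0.056,-0.007,0],-1],[[0,0,0],[-0.056,-0.007,0],-1],[[0,0,0],[-0.056,-0.007,0],-1],[[0,0,0],[-0.03,-0.003,0],-1],[[0,0,0],[-0.016,-0.003,0],-1],[[0,0,0],[0,0,0],-1]]'
python3 - <<'E'
from h import *
for n in("top","wrist"):
  im=eyes.get_image(n); cv2.imwrite(f"pics/{n}4.png",im["color"][:,:,::-1])
delta([.564,-.2683,.032])
E
```

```text
time: 13.72
position: [0.5245, 0.2715, 0.0645]
tool_rot: [-1.862, -2.529, 0.003]
ft_force: [-0.2, 0.5, 0.7]
grip_width: 0.442
time: 14.72
position: [0.5433, 0.0045, 0.2264]
tool_rot: [1.996, 2.424, 0.005]
ft_force: [0.3, -0.4, -0.1]
grip_width: 0.977
time: 15.6
position: [0.5612, -0.2658, 0.2252]
tool_rot: [1.998, 2.424, 0.001]
ft_force: [0.3, 0.6, 0.3]
grip_width: 1.003
shift in tool axes(mm): [ -5.5   0.9 192.8]
```

View pics/wrist4.png

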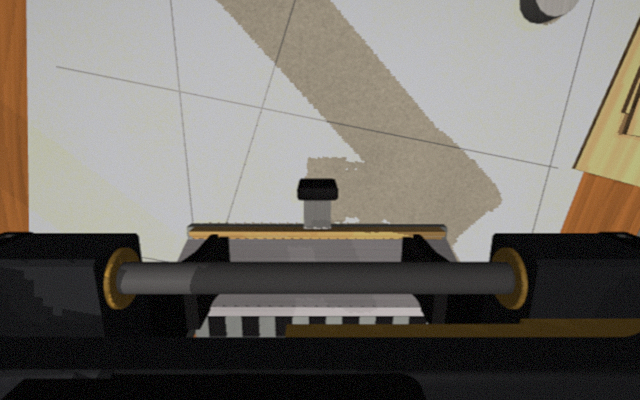

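View pics/top4.png

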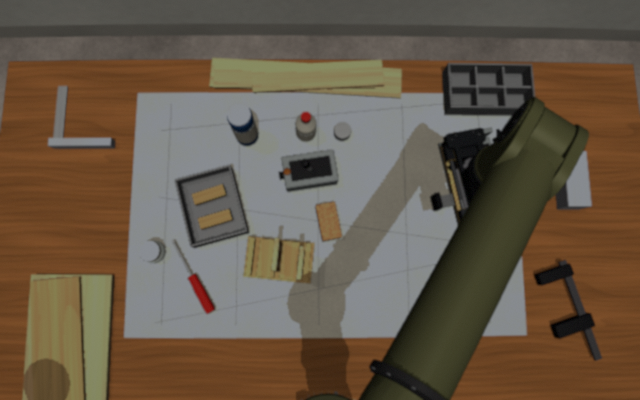

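```bash
python3 - <<'E'
from h import *
im=eyes.get_image("wrist");W=cloud(im); X,Y,z=W[...,0],W[...,1],W[...,2]
m=(X>.5)&(X<.63)&(Y>-.3)&(Y<-.2)&(z>.052)&(z<.08); print(m.sum(),rect(W[m][:,:2]),np.median(z[m]))
E
```

```text
655 (array([ 565.7, -269. ]), 14.7, 38.8, 11.4) 0.06545687011377843
```

```bash
python3 -m pendant '[[[0,0,0],[-0.006,0.002,0.04],-1],[[0,0,0],[0,0,0.05],-1],[[0,0,0],[0,0,0.05],-1],[[0,0,0],[0,0,0.035],-1],[[0,0,0],[0,0,0.018],-1],[[0,0,0],[0,0,0],1],[[0,0,0],[0,0,0],1],[[0,0,0],[0,0,0],1]]' 50
python3 -m pendant '[[[0,0,0],[0,0,0],1],[[0,0,0],[0.005,0,0],1],[[0,0,0],[0.008,0,0],1],[[0,0,0],[0.01,0,0],1]]'
```

```text
time: 16.75
position: [0.5657, -0.2711, 0.0333]
tool_rot: [1.995, 2.424, 0.002]
ft_force: [0.3, -0.3, 0.1]
grip_width: 0.745
time: 17.25
position: [0.5615, -0.2516, 0.032]
tool_rot: [1.993, 2.418, -0.004]
ft_force: [6.7, -9.8, -6.5]
grip_width: 0.451
```

```bash
python3 -m pendant '[[[0,0,0],[0.012,0,0],1],[[0,0,0],[0.012,0,0],1],[[0,0,0],[0.01,0,0],1],[[0,0,0],[0.007,0,0],1],[[0,0,0],[0.003,0,0],1]]'
python3 -m pendant '[[[0,0,0],[0.003,0,0],1],[[0,0,0],[0,0,0],1]]'
python3 -m pendant '[[[0,0,0],[0.003,0,0],1],[[0,0,0],[0,0,0],1]]'
```

```text
time: 17.88
position: [0.5531, -0.2085, 0.032]
tool_rot: [1.993, 2.418, -0.004]
ft_force: [6.2, -9.7, -8.6]
grip_width: 0.455
time: 18.12
position: [0.5525, -0.2055, 0.032]
tool_rot: [1.993, 2.418, -0.003]
ft_force: [6.7, -8.3, -6.0]
grip_width: 0.455
time: 18.38
position: [0.552, -0.2028, 0.032]
tool_rot: [1.993, 2.418, -0.004]
ft_force: [6.2, -8.6, -7.1]
grip_width: 0.452
```

```bash
python3 -m pendant '[[[0,0,0],[0.003,0,0],1],[[0,0,0],[0,0,0],1]]'
python3 -m pendant '[[[0,0,0],[0.003,0,0],1],[[0,0,0],[0,0,0],1]]'
python3 -m pendant '[[[0,0,0],[0.003,0,0],1],[[0,0,0],[0,0,0],1]]'
```

```text
time: 18.62
position: [0.5514, -0.1999, 0.032]
tool_rot: [1.993, 2.418, -0.004]
ft_force: [6.1, -8.6, -6.4]
grip_width: 0.455
time: 18.88
position: [0.5509, -0.197, 0.032]
tool_rot: [1.993, 2.418, -0.004]
ft_force: [6.7, -8.3, -6.7]
grip_width: 0.454
time: 19.12
position: [0.5503, -0.1941, 0.032]
tool_rot: [1.993, 2.418, -0.004]
ft_force: [6.2, -8.7, -8.0]
grip_width: 0.454
```

```bash
python3 - <<'E'
from h import *
for n in("top","side"):
  im=eyes.get_image(n); cv2.imwrite(f"pics/{n}5.png",cv2.resize(im["color"][130:400,250:570,::-1],None,fx=2,fy=2)); np.save(n+"5",cloud(im))
E
```

```text
(no output)
```

View pics/side5.png

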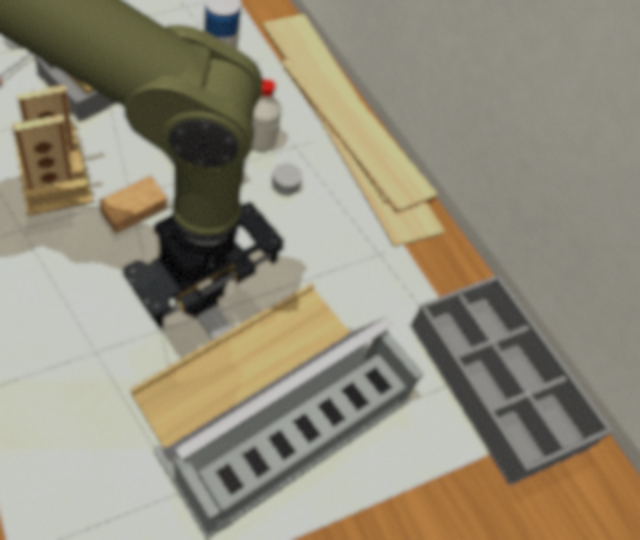

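View pics/top5.png

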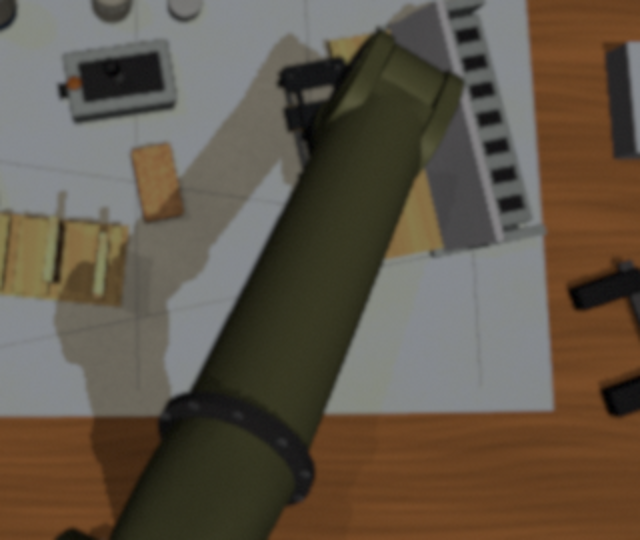

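```bash
cat >> h.py <<'E'
SO=np.array([.5766,-.3276]); YS=np.radians(191.1); SX=np.array([np.cos(YS),np.sin(YS)]); SY=np.array([-np.sin(YS),np.cos(YS)])
def st(W): d=W[...,:2]-SO; return np.stack([d@SX,d@SY,W[...,2]],-1)
def wst(x,y,z): return np.r_[SO+x*SX+y*SY,z]
E
python3 - <<'E'
from h import *
for n in("top5","side5","top","side"):
    S=st(np.load(n+".npy")); x,y,z=S[...,0],S[...,1],S[...,2]
    for xr in((-.12,-.07),(.07,.12)):
        m=(x>xr[0])&(x<xr[1])&(y>-.12)&(y<.0)&(z>.029)&(z<.042)
        m2=(x>xr[0])&(x<xr[1])&(y>-.12)&(y<.0)&(z>.019)&(z<.042)
        if m.sum()>5: print(n,xr,"lip y",np.percentile(y[m],[2,10,50,90,98]).round(4),np.percentile(y[m2],[1,3]).round(4),m.sum())
    m=(abs(x)<.1)&(z>.111)&(z<.13)&(y<.1); print("platetop y",np.percentile(y[m],[2,50,98]).round(4))
E
```

```text
top5 (0.07, 0.12) lip y [-0.0349 -0.0271 -0.0153 -0.0007 -0.0004] [-0.0553 -0.0514] 20
platetop y [-0.4491  0.031   0.0416]
side5 (-0.12, -0.07) lip y [-0.0816 -0.0805 -0.0777 -0.0755 -0.0686] [-0.0803 -0.0787] 47
side5 (0.07, 0.12) lip y [-0.0825 -0.0813 -0.0779 -0.0752 -0.0047] [-0.0811 -0.0794] 66
platetop y [-0.4617 -0.0992  0.0413]
top (-0.12, -0.07) lip y [-0.0129 -0.012  -0.009  -0.0028 -0.0003] [-0.013  -0.0127] 63
top (0.07, 0.12) lip y [-0.0119 -0.0112 -0.0094 -0.0058 -0.0017] [-0.013  -0.0118] 62
platetop y [-0.4556  0.0344  0.0419]
side (-0.12, -0.07) lip y [-0.0126 -0.012  -0.0089 -0.0068 -0.0063] [-0.0126 -0.0123] 53
side (0.07, 0.12) lip y [-0.0125 -0.0115 -0.0087 -0.0067 -0.0019] [-0.0125 -0.0122] 66
platetop y [-0.4642  0.0338  0.0415]
```

```bash
python3 -m pendant '[[[0,0,0],[0,0,0],0],[[0,0,0],[0,0,0],-1],[[0,0,0],[0,0,0],-1],[[0,0,0],[0,0,-0.02],-1],[[0,0,0],[0,0,-0.04],-1],[[0,0,0],[0,0,-0.05],-1],[[0,0,0],[0,0,-0.04],-1],[[0,0,0],[0,0,0],-1]]'
python3 - <<'E'
from h import *
im=eyes.get_image("wrist");S=st(cloud(im)); x,y,z=S[...,0],S[...,1],S[...,2]
m=(abs(x)<.05)&(y>-.2)&(y<-.1)&(z>.055)&(z<.08);print(m.sum(),rect(S[m][:,:2]))
cv2.imwrite("pics/w6.png",im["color"][:,:,::-1])
for n in("side","top"):
  S=st(cloud(eyes.get_image(n))); x,y,z=S[...,0],S[...,1],S[...,2]
  for xr in((-.12,-.07),(.07,.12)):
        m=(x>xr[0])&(x<xr[1])&(y>-.12)&(y<-.05)&(z>.030)&(z<.042)
        if m.sum()>9: print("lip y",y[m].mean())
  m=(abs(x)<.05)&(y>-.2)&(y<-.1)&(z>.055)&(z<.08)
  if m.sum()>9: print(n,rect(S[m][:,:2]))
q,r=tool(); print(st(q),q)
E
```

```text
time: 20.23
position: [0.551, -0.1913, 0.1866]
tool_rot: [1.993, 2.42, 0.007]
ft_force: [-0.1, -0.7, 0.2]
grip_width: 0.991
809 (array([  -1., -130.]), 13.7, 39.6, -0.4)
lip y -0.07788138875407855
lip y -0.07835086033989096
side (array([   0.9, -128.8]), 14.9, 39.2, -1.8)
top (array([  -1.1, -131.6]), 15.1, 39.4, -1.6)
[ 0.00122209 -0.14061013  0.18154276] [ 0.54833023 -0.18985559  0.18154276]
```

View pics/w6.png

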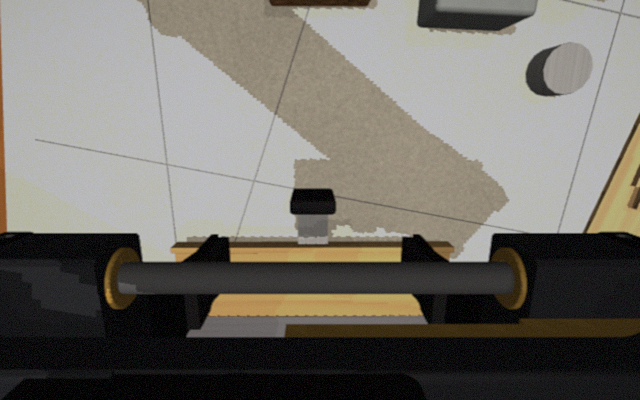

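```bash
python3 -m pendant '[[[0,0,0],[-0.015,0,0],1],[[0,0,0],[-0.016,0,0],1],[[0,0,0],[0,0,0.05],1],[[0,0,0],[0,0,0.05],1],[[0,0,0],[0,0,0.03],1],[[0,0,0],[0,0,0.018],1],[[0,0,0],[0,0,0],1]]' 20
python3 -m pendant '[[[0,0,0],[0.004,0,0],1],[[0,0,0],[0.004,0,0],1],[[0,0,0],[0,0,0],1]]'
```

```text
time: 21.25
position: [0.5537, -0.2213, 0.0324]
tool_rot: [-1.997, -2.423, 0.003]
ft_force: [0.6, -0.4, 0.3]
grip_width: 0.285
time: 21.62
position: [0.5549, -0.217, 0.0361]
tool_rot: [1.993, 2.418, -0.002]
ft_force: [0.6, -7.8, -0.5]
grip_width: 0.017
```

```bash
python3 -m pendant '[[[0,0,0],[0.003,0,0],1],[[0,0,0],[0,0,0],1]]'
python3 -m pendant '[[[0,0,0],[0.002,0,0],1],[[0,0,0],[0,0,0],1]]'
python3 -m pendant '[[[0,0,0],[0.002,0,0],1],[[0,0,0],[0,0,0],1]]'
```

```text
time: 21.88
position: [0.5546, -0.217, 0.0363]
tool_rot: [1.992, 2.413, -0.005]
ft_force: [3.3, -12.6, -4.9]
grip_width: 0.003
time: 22.12
position: [0.5545, -0.217, 0.0363]
tool_rot: [1.991, 2.409, -0.007]
ft_force: [5.1, -15.7, -7.0]
grip_width: 0.006
time: 22.38
position: [0.5545, -0.217, 0.0364]
tool_rot: [1.99, 2.406, -0.01]
ft_force: [6.8, -20.3, -10.1]
grip_width: 0.006
```

```bash
python3 -m pendant '[[[0,0,0],[-0.006,0,0],1],[[0,0,0],[-0.007,0,0],1],[[0,0,0],[0,0,-0.03],1],[[0,0,0],[0,0,-0.06],1],[[0,0,0],[0,0,-0.06],1],[[0,0,0],[0,0,-0.06],0],[[0,0,9.8],[0,0,0],0],[[0,0,9.8],[0,0,0],0]]'
python3 -m pendant '[[[0,0,9.8],[0,0,0],0],[[0,0,9.8],[0,0,0],0],[[0,0,9.8],[0,0,0],0],[[0,0,9.8],[0,0,0],0],[[0,0,9.8],[0,0,0],0],[[0,0,9.8],[0,0,0],0],[[0,0,9.8],[0,0,0],0],[[0,0,9.7],[0,0,0],0]]'
python3 -m pendant '[[[0,0,9.7],[0,0,0],0],[[0,0,0],[-0.02,-0.03,0],0],[[0,0,0],[-0.03,-0.045,0],0],[[0,0,0],[-0.03,-0.045,0],0],[[0,0,0],[-0.03,-0.045,0],0],[[0,0,0],[-0.03,-0.045,0],0],[[0,0,0],[-0.02,-0.03,0],0],[[0,0,0],[0,0,0],0]]'
python3 - <<'E'
from h import *
m=tool()[1].as_matrix(); print(tool()[0],np.degrees(np.arctan2(m[1,1],m[0,1])),m[:,2]); print(monitor.get_state()["joint_positions"].round(2))
delta([.4145,.0614,.123])
for n in("top","side","wrist"):
  im=eyes.get_image(n); W=cloud(im); X,Y,z=W[...,0],W[...,1],W[...,2]
  for y0,y1 in((.03,.085),(.085,.16)):
    s=(X>.36)&(X<.49)&(Y>y0)&(Y<y1)&(z>.155)&(z<.18)
    if s.sum()>30: print(n,s.sum(),rect(W[s][:,:2]),np.median(z[s]))
  cv2.imwrite(f"pics/{n}7.png",im["color"][:,:,::-1])
E
```

```text
time: 23.38
position: [0.5549, -0.2178, 0.2454]
tool_rot: [2.384, 2.045, 0.005]
ft_force: [-0.8, -0.5, -0.5]
grip_width: 0.263
time: 24.38
position: [0.5545, -0.2175, 0.2441]
tool_rot: [-3.139, -0.081, -0.001]
ft_force: [-0.4, 0.1, -0.5]
grip_width: 0.5
time: 25.38
position: [0.4213, 0.0408, 0.244]
tool_rot: [-3.135, 0.169, -0.0]
ft_force: [0.5, 0.1, -0.1]
grip_width: 0.498
[0.42126719 0.04079724 0.24403452] -96.16137828350328 [ 3.26294541e-04  1.56684768e-03 -9.99998719e-01]
[-0.99 -0.29  0.7   1.96  0.18  1.41 -2.02]
shift in tool axes(mm): [ -9.  -19.6 121.1]
side 148 (array([413.9,  61.4]), 13.5, 69.7, -6.2) 0.1658798342454535
wrist 1252 (array([417.4,  60.7]), 10.4, 64.9, -6.0) 0.1678377160725965
wrist 1382 (array([433.6, 114.2]), 10.8, 69.7, -6.0) 0.1676037398053851
```

View pics/wrist7.png

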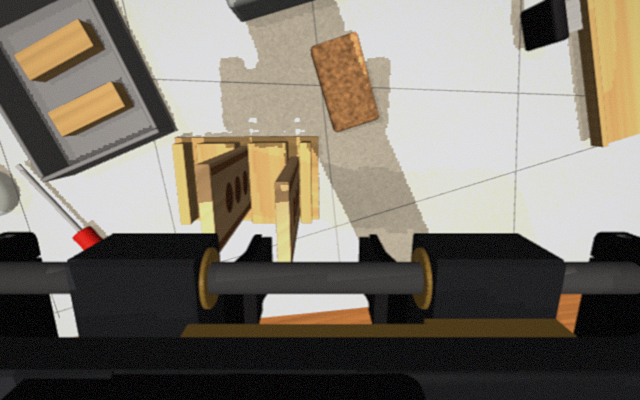

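View pics/side7.png

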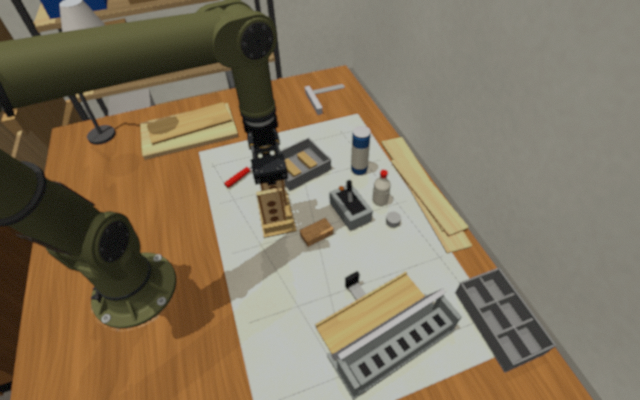

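```bash
python3 -m pendant '[[[0,0,0],[0.009,-0.0195,0],0],[[0,0,0],[0,0,0.03],0],[[0,0,0],[0,0,0.035],0],[[0,0,0],[0,0,0],0]]'
python3 - <<'E'
from h import *
delta([.432,.0594,.123]);print(monitor.get_state()["joint_positions"].round(3))
im=eyes.get_image("wrist"); cv2.imwrite("pics/w8.png",im["color"][:,:,::-1])
E
```

```text
time: 26.02
position: [0.4323, 0.0548, 0.1769]
tool_rot: [3.134, -0.182, -0.006]
ft_force: [0.2, 0.3, 0.0]
grip_width: 0.5
shift in tool axes(mm): [-0.7 -4.7 53.9]
[-1.01  -0.186  0.754  2.032  0.135  1.254 -1.995]
```

View pics/w8.png

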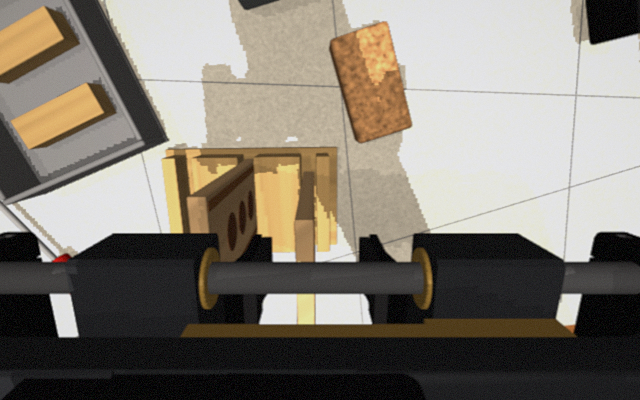

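```bash
python3 -m pendant '[[[0,0,0],[-0.0005,-0.0045,0],0],[[0,0,0],[0,0,0.02],0],[[0,0,0],[0,0,0.022],0],[[0,0,0],[0,0,0.011],0],[[0,0,0],[0,0,0],0.4],[[0,0,0],[0,0,0],0.8]]' 15
python3 -m pendant '[[[0,0,0],[0,0,0],1],[[0,0,0],[0,0,0],1],[[0,0,0],[0,0,0],1]]' 30
```

```text
time: 26.82
position: [0.4345, 0.0611, 0.1266]
tool_rot: [-3.136, 0.178, -0.002]
ft_force: [-0.1, 0.5, 1.2]
grip_width: 0.355
time: 27.2
position: [0.434, 0.0608, 0.126]
tool_rot: [-3.136, 0.179, -0.001]
ft_force: [-1.2, -0.2, 1.8]
grip_width: 0.112
```

```bash
python3 -m pendant '[[[0,0,0],[0,0,-0.015],1],[[0,0,0],[0,0,-0.02],1],[[0,0,0],[0.004,0,-0.025],1],[[0,0,0],[0.02,0.01,-0.03],1],[[0,0,0],[0.03,0.02,-0.035],1],[[0,0,0],[0.03,0.02,-0.03],1],[[0,0,0],[0.03,0.02,0],1],[[0,0,0],[0.02,0.01,0],1]]'
python3 -m pendant '[[[0,0,-5.8],[0,0,0],1],[[0,0,-5.8],[0,0,0],1],[[0,0,-5.7],[0,0,0],1],[[7.3,0,0],[0,0,0],1],[[7.3,0,0],[0,0,0],1],[[7.4,0,0],[0,0,0],1],[[0,0,0],[0,0,0],1]]'
cat >> h.py <<'E'
def place(xt,yf,tilt,L):
    # TCP world target and desired rotation; xt stand x of TCP, yf back foot corner, tilt deg, L tcp-foot dist
    t=np.radians(tilt); s,c=np.sin(t),np.cos(t)
    p=wst(xt,yf-.005*c+L*s,.024+.005*s+L*c)
    SY3=np.r_[SY,0]; y=SY3*c-np.array([0,0,s]); z=-SY3*s-np.array([0,0,c]); x=np.cross(y,z)
    return p,R.from_matrix(np.stack([x,y,z],1))
def go(p,Rd):
    q,r=tool(); print("pos",q.round(4),"remaining turn (tool,deg)",np.degrees((r.inv()*Rd).as_rotvec()).round(2),"shift in target-tool axes mm",(Rd.inv().apply(p-q)*1000).round(1),"in present",(r.inv().apply(p-q)*1000).round(1))
E
python3 - <<'E'
from h import *
p,Rd=place(-.0609,-.0048,22,.1175); print(p); go(p,Rd)
im=eyes.get_image("side"); cv2.imwrite("pics/s9.png",im["color"][:,:,::-1])
print(monitor.get_state()["joint_positions"].round(2))
E
```

```text
time: 28.2
position: [0.5589, -0.0351, 0.2819]
tool_rot: [3.136, -0.18, 0.003]
ft_force: [0.7, -0.0, -1.8]
grip_width: 0.114
time: 29.08
position: [0.5573, -0.0374, 0.2799]
tool_rot: [-2.75, -0.25, 0.052]
ft_force: [-0.7, -1.1, -0.9]
grip_width: 0.111
[ 0.6430182  -0.34980886  0.13481714]
pos [ 0.5573 -0.0374  0.2799] remaining turn (tool,deg) [ 0.13 -0.1  -0.68] shift in target-tool axes mm [ 23.9 353.9  13.5] in present [ 28.1 353.5  14.4]
[-0.54  0.31  0.97  1.54 -0.56  1.65 -0.93]
```

View pics/s9.png

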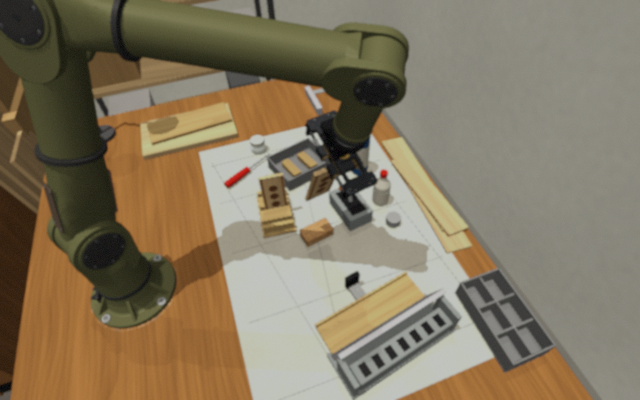

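```bash
python3 -m pendant '[[[0,0,-0.7],[0,0.02,-0.01],1],[[0,0,0],[0.004,0.05,-0.013],1],[[0,0,0],[0.004,0.055,-0.013],1],[[0,0,0],[0.004,0.055,0],1],[[0,0,0],[0.004,0.055,0],1],[[0,0,0],[0.004,0.05,0],1],[[0,0,0],[0.004,0.035,0],1],[[0,0,0],[0,0.02,0],1]]'
python3 -m pendant '[[[0,0,0],[0,0.01,0],1],[[0,0,0],[0,0,0],1],[[0,0,0],[0,0,0],1]]'
python3 - <<'E'
from h import *
p,Rd=place(-.0609,-.0048,22,.1175); go(p,Rd)
for n in("side","top","wrist"):
  im=eyes.get_image(n); cv2.imwrite(f"pics/{n}10.png",im["color"][:,:,::-1])
  S=st(cloud(im)); np.save(n+"10",S)
E
```

```text
time: 30.12
position: [0.648, -0.3504, 0.1858]
tool_rot: [-2.746, -0.279, 0.05]
ft_force: [-0.7, 0.9, -1.6]
grip_width: 0.108
time: 30.5
position: [0.6494, -0.3586, 0.1841]
tool_rot: [-2.745, -0.279, 0.046]
ft_force: [0.1, 0.3, -0.5]
grip_width: 0.112
pos [ 0.6494 -0.3586  0.1841] remaining turn (tool,deg) [ 0.02 -0.14  0.55] shift in target-tool axes mm [-4.6  9.3 49.4] in present [-4.8  9.2 49.4]
```

View pics/side10.png

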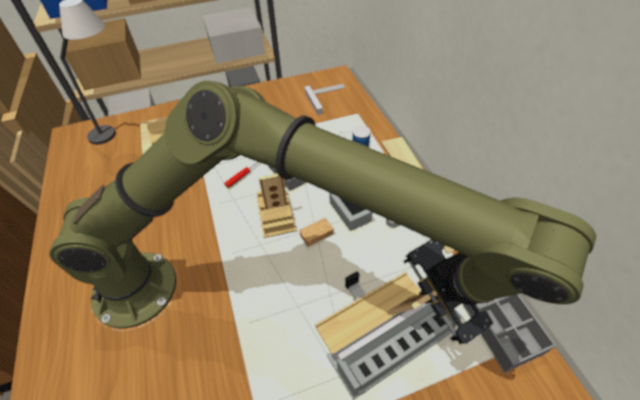

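View pics/wrist10.png

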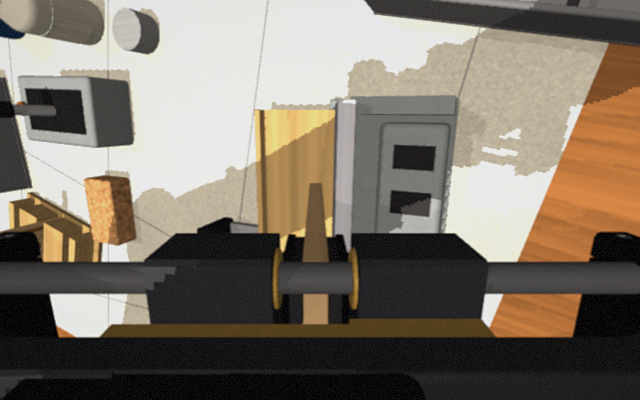

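```bash
python3 -m pendant '[[[0,0,0.5],[-0.004,0.005,0.005],1],[[0,0,0],[0,0,0.015],1],[[0,0,0],[0,0,0.015],1],[[0,0,0],[0,0,0.008],1],[[0,0,0],[0,0,0],1]]'
python3 - <<'E'
from h import *
p,Rd=place(-.0609,-.0048,22,.1175); go(p,Rd)
im=eyes.get_image("wrist"); cv2.imwrite("pics/w11.png",im["color"][:,:,::-1])
im=eyes.get_image("side"); cv2.imwrite("pics/s11.png",cv2.resize(im["color"][200:400,300:560,::-1],None,fx=3,fy=3))
print(monitor.get_state()["ft_force"])
E
```

```text
time: 31.28
position: [0.6425, -0.3488, 0.1402]
tool_rot: [-2.745, -0.265, 0.051]
ft_force: [0.8, 0.0, -0.9]
grip_width: 0.111
pos [ 0.6425 -0.3488  0.1402] remaining turn (tool,deg) [-0.08 -0.06 -0.07] shift in target-tool axes mm [0.3 3.1 4.6] in present [0.3 3.1 4.5]
[-0.42812469 -0.59528756 -1.43406781]
```

View pics/w11.png

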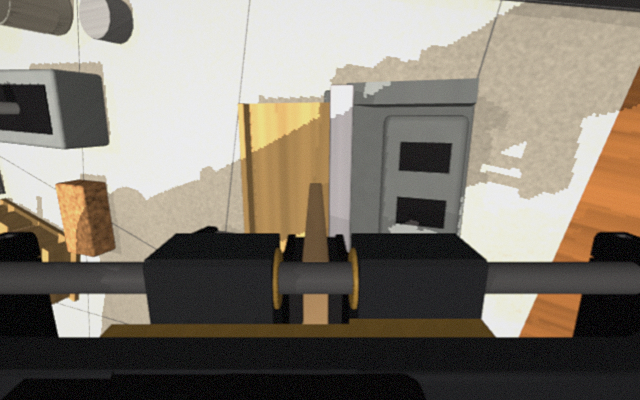

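View pics/s11.png

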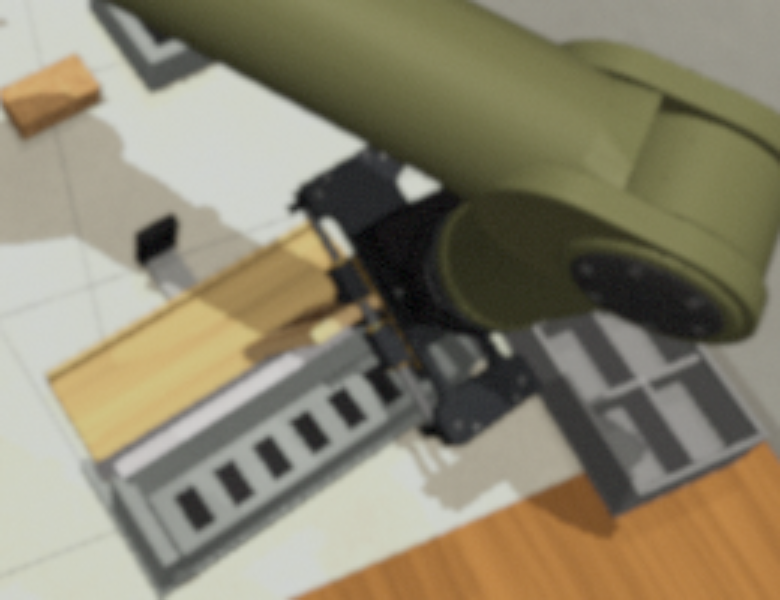

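Panel hovers just above the ledge in front of the plate edge (wrist: panel at u≈315, plate edge at u≈340). Lowering to contact in small steps.

```bash
python3 -m pendant '[[[0,0,0],[0,0,0.003],1],[[0,0,0],[0,0,0],1]]'
python3 -m pendant '[[[0,0,0],[0,0,0.002],1],[[0,0,0],[0,0,0],1]]'
```

```text
time: 31.62
position: [0.6423, -0.3488, 0.1385]
tool_rot: [-2.746, -0.264, 0.049]
ft_force: [0.2, 0.7, -2.3]
grip_width: 0.109
time: 31.88
position: [0.6421, -0.3479, 0.1364]
tool_rot: [-2.746, -0.264, 0.049]
ft_force: [-0.3, -0.1, -0.7]
grip_width: 0.115
```

```bash
python3 -m pendant '[[[0,0,0],[0,0,0.0015],1],[[0,0,0],[0,0,0],1]]'
python3 -m pendant '[[[0,0,0],[0,0,0.0015],1],[[0,0,0],[0,0,0],1]]'
```

```text
time: 32.12
position: [0.6421, -0.3476, 0.1354]
tool_rot: [-2.746, -0.264, 0.049]
ft_force: [-0.1, -0.4, -0.2]
grip_width: 0.114
time: 32.38
position: [0.6421, -0.3475, 0.1353]
tool_rot: [-2.748, -0.264, 0.048]
ft_force: [0.7, -2.1, 5.2]
grip_width: 0.112
```

```bash
python3 -m pendant '[[[0,0,0],[0,0.0015,-0.001],1],[[0,0,0],[0,0.0015,0],1],[[0,0,0],[0,0,0],1]]'
python3 -m pendant '[[[0,0,0],[0,0,0],0.9],[[0,0,0],[0,0,0],0.8],[[0,0,0],[0,0,0],0.7],[[0,0,0],[0,0,0],0.6],[[0,0,0],[0,0,0],0.6]]'
python3 - <<'E'
from h import *
im=eyes.get_image("wrist"); cv2.imwrite("pics/w12.png",im["color"][:,:,::-1])
E
```

```text
time: 32.75
position: [0.6425, -0.3485, 0.1348]
tool_rot: [-2.742, -0.265, 0.049]
ft_force: [-0.8, 1.2, 7.8]
grip_width: 0.114
time: 33.38
position: [0.6424, -0.3499, 0.1328]
tool_rot: [-2.746, -0.264, 0.05]
ft_force: [0.5, -0.5, 0.5]
grip_width: 0.188
```

View pics/w12.png

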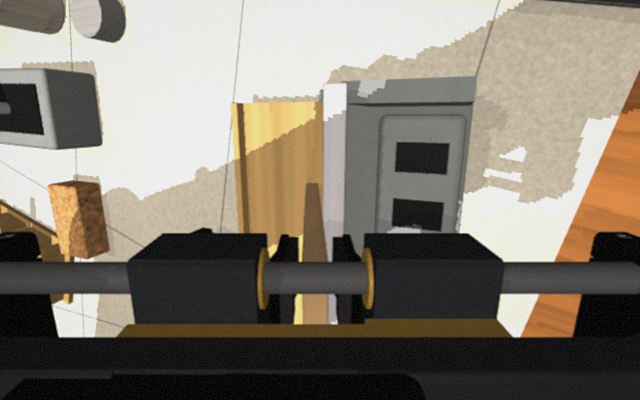

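```bash
python3 -m pendant '[[[0,0,0],[0,0,0],0.5],[[0,0,0],[0,0,-0.01],0.5],[[0,0,0],[0,0,-0.025],0.4],[[0,0,0],[0,0,-0.04],0.3],[[0,0,0],[0,0,-0.05],0],[[0,0,0],[0,-0.02,-0.03],0],[[0,0,0],[0,-0.04,0],0]]'
python3 - <<'E'
from h import *
im=eyes.get_image("wrist"); cv2.imwrite("pics/w13.png",im["color"][:,:,::-1])
E
```

```text
time: 34.3
position: [0.6413, -0.3566, 0.3018]
tool_rot: [-2.751, -0.258, 0.047]
ft_force: [1.2, -0.8, 1.5]
grip_width: 0.488
```

View pics/w13.png

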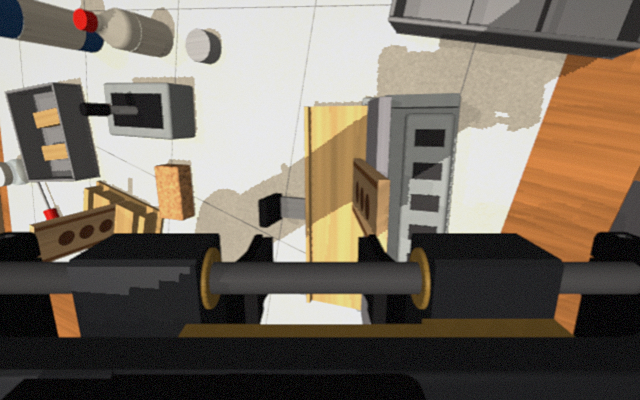

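```bash
python3 -m pendant '[[[-7.3,0,0],[0,-0.04,0],0],[[-7.3,0,0],[0,-0.04,0],0],[[-7.4,0,0],[0,-0.04,0],0],[[0,0,5.8],[0,0,0],0],[[0,0,5.8],[0,0,0],0],[[0,0,5.7],[0,0,0],0],[[0,0,0],[0,0,0],0]]'
cat >> h.py <<'E'
def down(yang):
    a=np.radians(yang); y=np.array([np.cos(a),np.sin(a),0]); z=np.array([0,0,-1.]); return R.from_matrix(np.stack([np.cross(y,z),y,z],1))
E
python3 - <<'E'
from h import *
go(np.array([.440,.1137,.125]),down(-96.2))
E
```

```text
time: 35.22
position: [0.6211, -0.2403, 0.3307]
tool_rot: [-3.133, 0.172, -0.001]
ft_force: [-0.2, 0.4, -0.7]
grip_width: 0.498
pos [ 0.6211 -0.2403  0.3307] remaining turn (tool,deg) [-0.23 -0.03 -0.1 ] shift in target-tool axes mm [-218.3 -332.4  205.7] in present [-219.  -331.1  206.9]
```

```bash
python3 -m pendant '[[[0,0,0],[-0.02,-0.03,0.01],0],[[0,0,0],[-0.033,-0.05,0.015],0],[[0,0,0],[-0.033,-0.05,0.015],0],[[0,0,0],[-0.033,-0.05,0.015],0],[[0,0,0],[-0.033,-0.05,0.015],0],[[0,0,0],[-0.033,-0.05,0.015],0],[[0,0,0],[-0.02,-0.03,0.015],0],[[0,0,0],[-0.013,-0.022,0],0]]'
python3 -m pendant '[[[0,0,0],[0,0,0],0],[[0,0,0],[0,0,0],0]]'
python3 - <<'E'
from h import *
go(np.array([.440,.1137,.125]),down(-96.2))
im=eyes.get_image("wrist"); cv2.imwrite("pics/w14.png",im["color"][:,:,::-1])
W=cloud(im); X,Y,z=W[...,0],W[...,1],W[...,2]
s=(X>.36)&(X<.49)&(Y>.085)&(Y<.16)&(z>.155)&(z<.18); print(s.sum(),rect(W[s][:,:2]))
print(monitor.get_state()["joint_positions"].round(2))
for n in("side","top"):
  S=st(cloud(eyes.get_image(n))); x,y,z=S[...,0],S[...,1],S[...,2]
  m=(abs(x)<.14)&(z>.118)&(z<.2)&(abs(y)<.11); P=S[m]; print(n,m.sum(),P.min(0).round(3),P.max(0).round(3))
  m2=m&(z>.15); print(rect(S[m2][:,:2]))
E
```

```text
time: 36.22
position: [0.4395, 0.1154, 0.231]
tool_rot: [-3.132, 0.168, 0.002]
ft_force: [-0.2, -0.2, 0.8]
grip_width: 0.505
time: 36.48
position: [0.442, 0.1129, 0.2319]
tool_rot: [-3.132, 0.176, -0.001]
ft_force: [-0.9, -0.9, 0.4]
grip_width: 0.498
pos [0.442  0.1129 0.2319] remaining turn (tool,deg) [-0.25 -0.03 -0.22] shift in target-tool axes mm [ -2.   -0.6 106.9] in present [-2.100e+00 -1.000e-01  1.069e+02]
1224 (array([439.7, 113.8]), 10.4, 57.6, -5.9)
[-1.26 -0.21  0.85  1.92  0.16  1.36 -2.13]
side 311 [-0.075  0.021  0.118] [0.019 0.055 0.178]
(array([-39.4,  44.6]), 20.5, 71.0, 0.3)
top 746 [-0.138  0.02   0.118] [0.122 0.057 0.179]
(array([-40. ,  44.8]), 24.4, 70.7, 2.0)
```

View pics/w14.png

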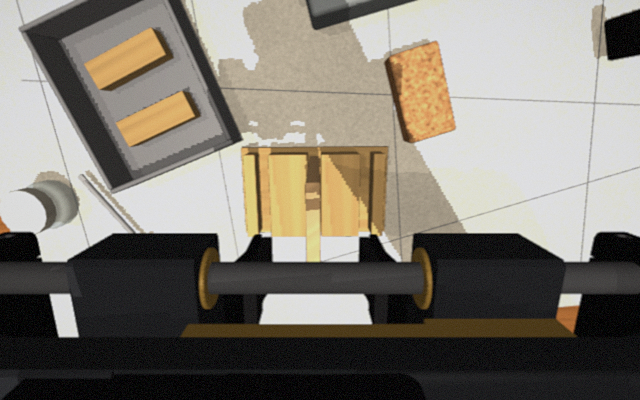

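```bash
python3 -m pendant '[[[0,0,0],[-0.002,0,0.03],0],[[0,0,0],[0,0,0.035],0],[[0,0,0],[0,0,0.025],0],[[0,0,0],[0,0,0.014],0],[[0,0,0],[0,0,0.003],0],[[0,0,0],[0,0,0],0.4],[[0,0,0],[0,0,0],0.8],[[0,0,0],[0,0,0],1]]' 30
python3 -m pendant '[[[0,0,0],[0,0,0],1],[[0,0,0],[0,0,0],1],[[0,0,0],[0,0,0],1]]' 30
python3 - <<'E'
from h import *
go(np.array([.4333,.1147,.125]),down(-96.2))
E
```

```text
time: 37.62
position: [0.4396, 0.1151, 0.125]
tool_rot: [-3.132, 0.173, -0.001]
ft_force: [-0.4, -0.4, -0.3]
grip_width: 0.241
time: 38.0
position: [0.4394, 0.1149, 0.1247]
tool_rot: [-3.132, 0.174, -0.0]
ft_force: [0.1, 0.4, 2.6]
grip_width: 0.108
pos [0.4394 0.1149 0.1247] remaining turn (tool,deg) [-0.25  0.   -0.15] shift in target-tool axes mm [-6.   0.9 -0.3] in present [-6.   0.9 -0.3]
```

```bash
python3 -m pendant '[[[0,0,0],[0,0,-0.015],1],[[0,0,0],[0,0,-0.02],1],[[0,0,0],[0.004,0,-0.025],1],[[0,0,0],[0.015,0.02,-0.03],1],[[0,0,0],[0.015,0.04,-0.035],1],[[0,0,0],[0.015,0.05,-0.03],1],[[0,0,0],[0.015,0.05,0],1],[[0,0,0],[0.01,0.03,0],1]]'
python3 -m pendant '[[[0,0,-5.8],[0,0,0],1],[[0,0,-5.8],[0,0,0],1],[[0,0,-5.7],[0,0,0],1],[[7.3,0,0],[0,0,0],1],[[7.3,0,0],[0,0,0],1],[[7.4,0,0],[0,0,0],1],[[0,0,0],[0,0,0],1]]'
python3 - <<'E'
from h import *
p,Rd=place(.039,-.0048,22,.1167); print(p); go(p,Rd)
E
```

```text
time: 39.0
position: [0.4919, -0.0862, 0.2797]
tool_rot: [-3.131, 0.179, -0.002]
ft_force: [-0.6, 0.0, -1.9]
grip_width: 0.115
time: 39.88
position: [0.4909, -0.0868, 0.2769]
tool_rot: [-2.748, -0.25, 0.056]
ft_force: [0.3, 0.7, -1.0]
grip_width: 0.115
[ 0.54492937 -0.36874773  0.13407539]
pos [ 0.4909 -0.0868  0.2769] remaining turn (tool,deg) [ 0.    0.05 -0.69] shift in target-tool axes mm [ -1.3 319.7  24.9] in present [  2.6 319.7  24.9]
```

```bash
python3 -m pendant '[[[0,0,-0.7],[0,0.02,-0.01],1],[[0,0,0],[0,0.045,-0.015],1],[[0,0,0],[0,0.05,0],1],[[0,0,0],[0,0.05,0],1],[[0,0,0],[0,0.05,0],1],[[0,0,0],[-0.001,0.045,0],1],[[0,0,0],[0,0.03,0],1],[[0,0,0],[0,0.017,0],1]]'
python3 -m pendant '[[[0,0,0],[0,0.006,0],1],[[0,0,0],[0,0,0],1],[[0,0,0],[0,0,0],1]]'
python3 - <<'E'
from h import *
p,Rd=place(.039,-.0048,22,.1167); go(p,Rd)
im=eyes.get_image("wrist"); cv2.imwrite(f"pics/w15.png",im["color"][:,:,::-1])
E
```

```text
time: 40.88
position: [0.5513, -0.3698, 0.1866]
tool_rot: [-2.742, -0.283, 0.047]
ft_force: [0.1, 0.9, -1.5]
grip_width: 0.114
time: 41.25
position: [0.5518, -0.3749, 0.1843]
tool_rot: [-2.74, -0.282, 0.046]
ft_force: [-0.6, 0.4, -0.7]
grip_width: 0.116
pos [ 0.5518 -0.3749  0.1843] remaining turn (tool,deg) [-0.22 -0.13  0.68] shift in target-tool axes mm [-5.5 12.  49.3] in present [-5.8 12.1 49.3]
```

View pics/w15.png

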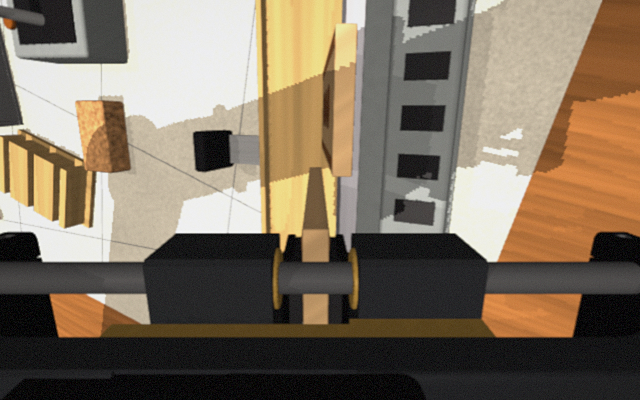

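```bash
python3 -m pendant '[[[0,0,0.6],[-0.007,0.008,0.0],1],[[0,0,0],[0,0,0.018],1],[[0,0,0],[0,0,0.016],1],[[0,0,0],[0,0,0.009],1],[[0,0,0],[0,0,0.003],1],[[0,0,0],[0,0,0],1]]'
python3 - <<'E'
from h import *
p,Rd=place(.039,-.0048,22,.1167); go(p,Rd)
im=eyes.get_image("wrist"); cv2.imwrite(f"pics/w16.png",im["color"][:,:,::-1])
E
```

```text
time: 42.05
position: [0.5426, -0.3676, 0.1378]
tool_rot: [-2.742, -0.266, 0.05]
ft_force: [-0.3, 0.7, -0.3]
grip_width: 0.115
pos [ 0.5426 -0.3676  0.1378] remaining turn (tool,deg) [-0.22 -0.1  -0.01] shift in target-tool axes mm [2.  2.9 2.9] in present [2.  2.9 2.9]
```

View pics/w16.png

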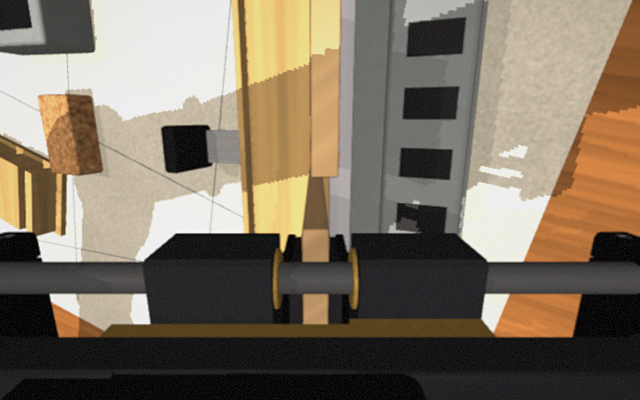

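```bash
python3 -m pendant '[[[0,0,0],[0,0,0.003],1],[[0,0,0],[0,0,0],1]]'
python3 -m pendant '[[[0,0,0],[0,0,0.0015],1],[[0,0,0],[0,0,0],1]]'
```

```text
time: 42.35
position: [0.5423, -0.3665, 0.1349]
tool_rot: [-2.742, -0.265, 0.05]
ft_force: [-0.2, -0.7, -1.3]
grip_width: 0.111
time: 42.6
position: [0.5423, -0.3662, 0.1339]
tool_rot: [-2.743, -0.266, 0.049]
ft_force: [0.2, -0.4, 1.0]
grip_width: 0.109
```

```bash
python3 -m pendant '[[[0,0,0],[0,0,0.001],1],[[0,0,0],[0,0.0015,0],1],[[0,0,0],[0,0.0015,0],1],[[0,0,0],[0,0,0],1]]'
python3 -m pendant '[[[0,0,0],[0,0,0],0.9],[[0,0,0],[0,0,0],0.8],[[0,0,0],[0,0,0],0.7],[[0,0,0],[0,0,0],0.6],[[0,0,0],[0,0,0],0.6],[[0,0,0],[0,0,0],0.5],[[0,0,0],[0,0,0],0.5]]'
python3 - <<'E'
from h import *
im=eyes.get_image("wrist"); cv2.imwrite("pics/w17.png",im["color"][:,:,::-1])
E
```

```text
time: 43.1
position: [0.5425, -0.367, 0.1334]
tool_rot: [-2.738, -0.266, 0.049]
ft_force: [-0.5, 1.2, 8.1]
grip_width: 0.113
time: 43.98
position: [0.5427, -0.3682, 0.1313]
tool_rot: [-2.742, -0.265, 0.05]
ft_force: [-0.2, 0.5, 0.3]
grip_width: 0.244
```

View pics/w17.png

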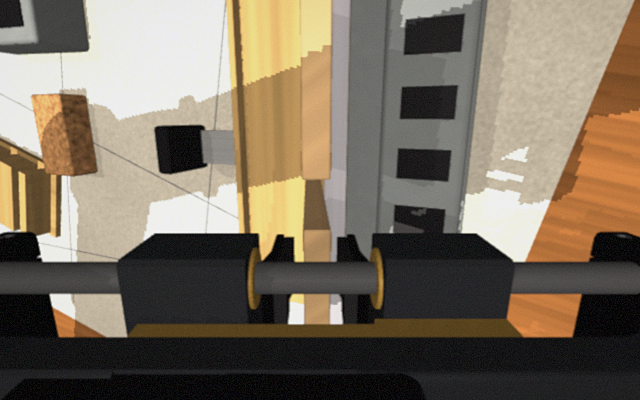

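```bash
python3 -m pendant '[[[0,0,0],[0,0,-0.01],0.5],[[0,0,0],[0,0,-0.025],0.4],[[0,0,0],[0,0,-0.04],0.3],[[0,0,0],[0,0,-0.05],0],[[0,0,0],[0,-0.02,-0.03],0],[[0,0,0],[0,-0.04,0],-0.3],[[-7.3,0,0],[0,-0.04,0],-0.6],[[-7.3,0,0],[0,-0.04,0],-0.6]]'
python3 -m pendant '[[[-7.4,0,0],[0,-0.04,0],-0.6],[[0,0,2.3],[0,0,0],-0.6],[[0,0,0],[0,0,0],-0.6]]'
python3 - <<'E'
from h import *
for n in("top","side","wrist"):
  im=eyes.get_image(n); cv2.imwrite(f"pics/{n}18.png",im["color"][:,:,::-1])
  S=st(cloud(im)); x,y,z=S[...,0],S[...,1],S[...,2]
  for a,b in((-.1,.0),(.003,.1)):
   m=(x>a)&(x<b)&(z>.15)&(z<.19)&(abs(y)<.11)
   if m.sum()>20: print(n,rect(S[m][:,:2]),S[m].max(0).round(3))
   if m.sum()>20: m=(x>a)&(x<b)&(z>.03)&(z<.2)&(y<.0)&(y>-.07); print("foot",S[m].min(0).round(3)) if m.sum() else 0
go(np.array([.643,.045,.08]),down(-81.2))
E
```

```text
time: 45.02
position: [0.5296, -0.3011, 0.3241]
tool_rot: [-2.987, -0.287, 0.017]
ft_force: [0.9, 2.1, 1.7]
grip_width: 0.742
time: 45.4
position: [0.5234, -0.2669, 0.3301]
tool_rot: [-3.095, -0.236, 0.007]
ft_force: [0.1, -0.1, 0.1]
grip_width: 0.803
top (array([-63.7,  44.1]), 23.2, 23.5, 87.7) [-0.052  0.056  0.178]
foot [-0.098 -0.068  0.03 ]
side (array([-39.1,  44.9]), 20.1, 70.8, -0.3) [-0.004  0.055  0.179]
foot [-0.071 -0.017  0.031]
side (array([49.4, 45. ]), 20.6, 70.3, 0.1) [0.085 0.055 0.176]
foot [ 0.017 -0.017  0.03 ]
wrist (array([-41.2,  46.5]), 21.0, 70.1, -0.7) [-0.006  0.057  0.177]
foot [-0.076 -0.014  0.03 ]
wrist (array([47.1, 46.8]), 21.3, 70.4, -0.3) [0.082 0.058 0.176]
foot [ 0.012 -0.015  0.03 ]
pos [ 0.522  -0.2703  0.3293] remaining turn (tool,deg) [-2.09  0.23 -0.45] shift in target-tool axes mm [ 167.8 -293.1  249.3] in present [ 166.5 -285.2  259.2]
```

View pics/side18.png

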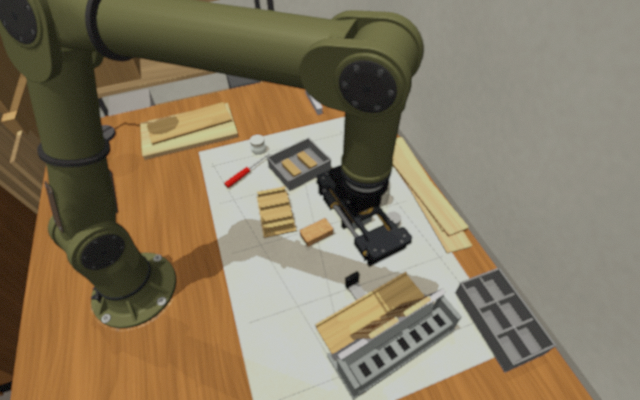

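View pics/wrist18.png

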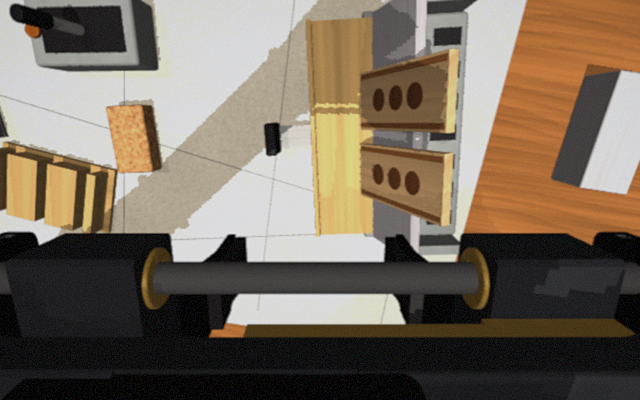

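```bash
python3 -m pendant '[[[-2.1,0.2,-0.4],[0,0,0],-0.6],[[0,0,0],[0.02,-0.035,0.01],-0.6],[[0,0,0],[0.03,-0.052,0.015],-0.6],[[0,0,0],[0.03,-0.052,0.02],-0.6],[[0,0,0],[0.03,-0.052,0.02],-0.6],[[0,0,0],[0.03,-0.052,0.01],-0.6],[[0,0,0],[0.02,-0.035,0],-0.6],[[0,0,0],[0.008,-0.014,0],-0.6]]'
python3 -m pendant '[[[0,0,0],[0,0,0],-0.6],[[0,0,0],[0,0,0],-0.6]]'
python3 - <<'E'
from h import *
im=eyes.get_image("wrist"); cv2.imwrite("pics/w19.png",im["color"][:,:,::-1]); W=cloud(im);np.save("w19",W)
X,Y,z=W[...,0],W[...,1],W[...,2]
m=(X>.58)&(X<.70)&(Y>-.02)&(Y<.13)&(z>.09)&(z<.15); print(m.sum(),rect(W[m][:,:2]),W[m].min(0),W[m].max(0))
go(np.array([.6435,.046,.08]),down(-81.2))
print(monitor.get_state()["joint_positions"].round(2))
E
```

```text
time: 46.55
position: [0.6438, 0.0457, 0.2535]
tool_rot: [3.131, 0.246, -0.003]
ft_force: [0.1, -0.5, 0.6]
grip_width: 0.799
time: 46.8
position: [0.6427, 0.0412, 0.2551]
tool_rot: [3.132, 0.237, -0.0]
ft_force: [0.3, -0.2, -0.3]
grip_width: 0.8
463 (array([644.6,  50. ]), 17.2, 21.6, -68.8) [0.63506855 0.03904592 0.09699514] [0.6531794  0.06096271 0.13113115]
pos [0.6426 0.0415 0.2552] remaining turn (tool,deg) [-0.01 -0.01 -0.12] shift in target-tool axes mm [  1.5  -4.3 175.2] in present [  1.5  -4.3 175.2]
[-0.88  0.46  1.08  1.45 -0.4   1.47 -1.23]
```

View pics/w19.png

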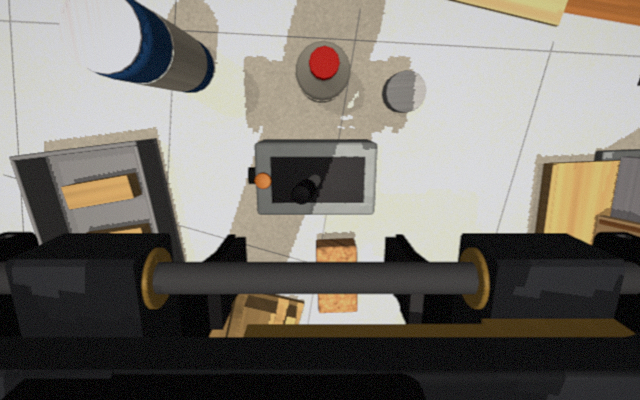

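```bash
python3 -m pendant '[[[0,0,0],[0.0015,-0.004,0.03],-0.6],[[0,0,0],[0,0,0.04],-0.6],[[0,0,0],[0,0,0.04],-0.6],[[0,0,0],[0,0,0.035],-0.6],[[0,0,0],[0,0,0.02],-0.6],[[0,0,0],[0,0,0.01],-0.6],[[0,0,0],[0,0,0],-0.6]]'
python3 -m pendant '[[[0,0,0],[0,0.006,0],-0.6],[[0,0,0],[0,0.008,0],-0.6],[[0,0,0],[0,0.008,0],-0.6],[[0,0,0],[0,0.008,0],-0.6],[[0,0,0],[0,0.006,0],-0.6],[[0,0,0],[0,0,0],-0.6]]'
python3 - <<'E'
from h import *
q,r=tool();print(q,monitor.get_state()["joint_positions"].round(2)); go(np.array([.6435,.046,.08]),down(-81.2))
E
```

```text
time: 47.72
position: [0.644, 0.0489, 0.08]
tool_rot: [-3.132, -0.244, -0.0]
ft_force: [-0.1, -0.6, 0.2]
grip_width: 0.8
time: 48.48
position: [0.6496, 0.0131, 0.0798]
tool_rot: [-3.132, -0.244, -0.0]
ft_force: [0.5, 0.1, 0.1]
grip_width: 0.8
[0.64956491 0.01311078 0.0797625 ] [-0.78  0.6   0.98  1.64 -0.53  1.19 -1.09]
pos [0.6496 0.0131 0.0798] remaining turn (tool,deg) [-0.02 -0.01  0.11] shift in target-tool axes mm [ -1.  -33.4  -0.2] in present [ -0.9 -33.4  -0.2]
```

```bash
python3 -m pendant '[[[0,0,0],[0,0.006,0],-0.6],[[0,0,0],[0,0.005,0],-0.6],[[0,0,0],[0,0.005,0],-0.6],[[0,0,0],[0,0,0],-0.6]]'
python3 -m pendant '[[[0,0,0],[0,0.004,0],-0.6],[[0,0,0],[0,0.003,0],-0.6],[[0,0,0],[0,0,0],-0.6]]'
python3 -m pendant '[[[0,0,0],[0,0.002,0],-0.6],[[0,0,0],[0,0,0],-0.6]]'
```

```text
time: 48.98
position: [0.6517, -0.0023, 0.0792]
tool_rot: [-3.132, -0.244, 0.001]
ft_force: [1.3, 3.2, -1.0]
grip_width: 0.8
time: 49.35
position: [0.6529, -0.0098, 0.0797]
tool_rot: [3.132, 0.244, -0.0]
ft_force: [-1.2, 1.8, -0.1]
grip_width: 0.803
time: 49.6
position: [0.6532, -0.0112, 0.0797]
tool_rot: [-3.132, -0.245, 0.0]
ft_force: [0.0, 3.3, -0.4]
grip_width: 0.798
```

```bash
python3 -m pendant '[[[0,0,0],[0,0.003,0],-0.6],[[0,0,0],[0,0,0],-0.6]]'
python3 -m pendant '[[[0,0,0],[0,0.002,0],-0.6],[[0,0,0],[0,0,0],-0.6]]'
python3 -m pendant '[[[0,0,0],[0,0.002,0],-0.6],[[0,0,0],[0,0,0],-0.6]]'
```

```text
time: 49.85
position: [0.6534, -0.0117, 0.0794]
tool_rot: [-3.128, -0.247, 0.002]
ft_force: [-1.0, 6.6, 0.6]
grip_width: 0.801
time: 50.1
position: [0.6535, -0.0119, 0.0792]
tool_rot: [-3.126, -0.248, 0.003]
ft_force: [-2.3, 8.3, 0.9]
grip_width: 0.803
time: 50.35
position: [0.6536, -0.0121, 0.0791]
tool_rot: [-3.123, -0.25, 0.004]
ft_force: [-3.1, 11.4, 1.7]
grip_width: 0.802
```

```bash
python3 - <<'E'
from h import *
im=eyes.get_image("wrist"); cv2.imwrite("pics/w20.png",im["color"][:,:,::-1])
E
python3 -m pendant '[[[0,0,0],[0,-0.01,0],-0.6],[[0,0,0],[0,-0.015,0],-0.6],[[0,0,0],[0,-0.015,0],-0.6],[[0,0,0],[0,-0.012,0],-0.6],[[0,0,0],[0,-0.01,0],-0.6],[[0,0,0],[0,-0.01,0],-0.6],[[0,0,0],[0,-0.01,0],-0.6],[[0,0,0],[0,0,0],-0.6]]'
```

```text
time: 51.4
position: [0.6424, 0.0631, 0.0806]
tool_rot: [3.132, 0.245, 0.003]
ft_force: [0.0, -1.1, 1.9]
grip_width: 0.802
```

View pics/w20.png

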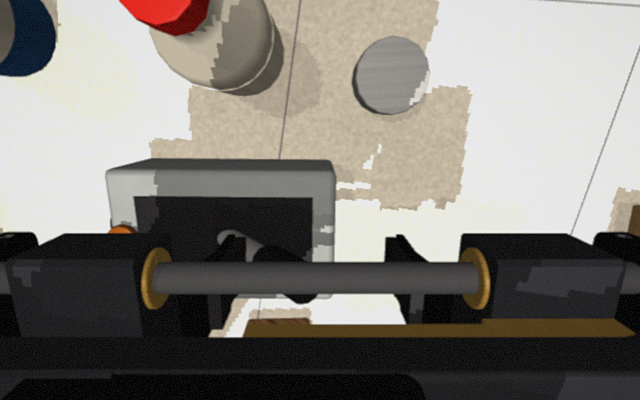

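The lever was fully over toward the OFF end in that view. It ran from its pivot near (230,240) to its grip near (290,280), away from the lamp at (122,232). I'll continue to ON.

```bash
python3 -m pendant '[[[0,0,0],[0,-0.006,0],-0.6],[[0,0,0],[0,-0.006,0],-0.6],[[0,0,0],[0,-0.006,0],-0.6],[[0,0,0],[0,-0.004,0],-0.6],[[0,0,0],[0,0,0],-0.6]]'
python3 -m pendant '[[[0,0,0],[0,-0.004,0],-0.6],[[0,0,0],[0,-0.003,0],-0.6],[[0,0,0],[0,0,0],-0.6]]'
python3 -m pendant '[[[0,0,0],[0,-0.003,0],-0.6],[[0,0,0],[0,0,0],-0.6]]'
```

```text
time: 52.02
position: [0.6376, 0.0855, 0.0791]
tool_rot: [-3.131, -0.246, 0.002]
ft_force: [2.1, -3.7, -0.4]
grip_width: 0.799
time: 52.4
position: [0.6368, 0.0925, 0.0796]
tool_rot: [-3.131, -0.246, 0.001]
ft_force: [-0.4, -2.6, 0.1]
grip_width: 0.8
time: 52.65
position: [0.6367, 0.0939, 0.0798]
tool_rot: [3.131, 0.244, -0.0]
ft_force: [0.1, -5.8, -0.3]
grip_width: 0.803
```

```bash
python3 -m pendant '[[[0,0,0],[0,-0.003,0],-0.6],[[0,0,0],[0,0,0],-0.6]]'
python3 -m pendant '[[[0,0,0],[0,-0.003,0],-0.6],[[0,0,0],[0,0,0],-0.6]]'
python3 - <<'E'
from h import *
im=eyes.get_image("wrist"); cv2.imwrite("pics/w21.png",im["color"][:,:,::-1])
E
```

```text
time: 52.9
position: [0.6366, 0.0947, 0.0801]
tool_rot: [3.129, 0.242, 0.001]
ft_force: [0.9, -8.7, 1.2]
grip_width: 0.801
time: 53.15
position: [0.6365, 0.0952, 0.0802]
tool_rot: [3.126, 0.239, 0.002]
ft_force: [2.0, -11.4, -0.0]
grip_width: 0.804
```

View pics/w21.png

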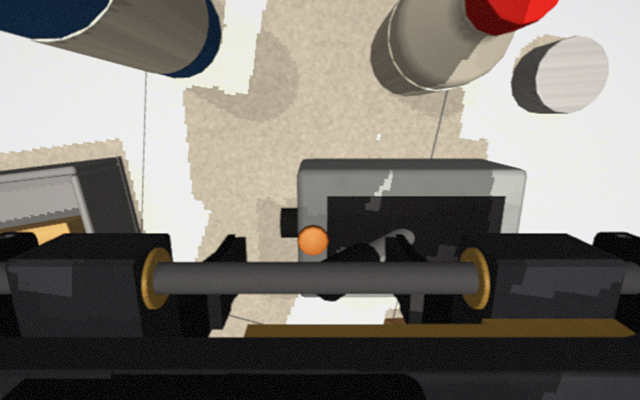

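```bash
python3 -m pendant '[[[0,0,0],[0,0.008,0],-0.6],[[0,0,0],[0,0.008,0],-0.6],[[0,0,0],[0,0,-0.02],-0.6],[[0,0,0],[0,0,-0.05],-0.6],[[0,0,0],[0,0,-0.06],-0.6],[[0,0,0],[-0.03,0,-0.06],-0.6],[[0,0,0],[-0.06,0,-0.03],-0.6],[[0,0,0],[-0.04,0,0],-0.6]]'
python3 -m pendant '[[[0,0,0],[0,-0.04,0],-0.6],[[0,0,0],[0,-0.05,0],-0.6],[[0,0,0],[0,-0.05,0],-0.6],[[0,0,0],[0,0,0],-0.6],[[0,0,0],[0,0,0],-0.6]]'
python3 - <<'E'
from h import *
for n in("top","side"):
  im=eyes.get_image(n); cv2.imwrite(f"pics/{n}22.png",im["color"][:,:,::-1]); W=cloud(im); X,Y,z=W[...,0],W[...,1],W[...,2]
  m=(X>.58)&(X<.70)&(Y>-.02)&(Y<.14)&(z>.095)&(z<.13)
  if m.sum()>5:
    d=(W[m]-[.645,.04,.05]); a=np.arctan2(d[:,:2]@np.array([-.153,.988]),d[:,2]); print(n,m.sum(),"lever",np.median(a),W[m].mean(0).round(3))
  S=st(W); x,y,z=S[...,0],S[...,1],S[...,2]
  for a,b in((-.1,.0),(.003,.1)):
   m=(x>a)&(x<b)&(z>.15)&(z<.19)&(abs(y)<.11)
   if m.sum()>20: print(n,rect(S[m][:,:2]),S[m].max(0).round(3))
  m=(abs(x)<.05)&(y>-.2)&(y<-.1)&(z>.055)&(z<.08)
  if m.sum()>9: print("tab",rect(S[m][:,:2]))
print(monitor.get_state()["time"])
E
```

```text
time: 54.2
position: [0.5164, 0.0645, 0.2962]
tool_rot: [-3.13, -0.241, -0.005]
ft_force: [-1.7, -0.0, 1.7]
grip_width: 0.801
time: 54.82
position: [0.4943, 0.2035, 0.2945]
tool_rot: [-3.131, -0.245, -0.001]
ft_force: [-0.7, -0.7, -0.0]
grip_width: 0.799
top 84 lever 0.5986157829736924 [0.639 0.082 0.108]
top (array([-39.9,  43.9]), 25.8, 70.6, 0.3) [-0.005  0.057  0.18 ]
top (array([46.6, 43.7]), 26.6, 70.7, 0.2) [0.082 0.057 0.179]
tab (array([  -1. , -132.2]), 14.8, 39.2, 2.4)
side 55 lever 0.5990029489317288 [0.637 0.078 0.106]
side (array([-39.2,  45. ]), 19.8, 71.2, -1.1) [-0.004  0.055  0.176]
side (array([49.2, 44.8]), 19.6, 70.3, -0.3) [0.084 0.055 0.178]
tab (array([   0.8, -129.2]), 14.0, 39.8, 1.4)
54.925
```

View pics/side22.png

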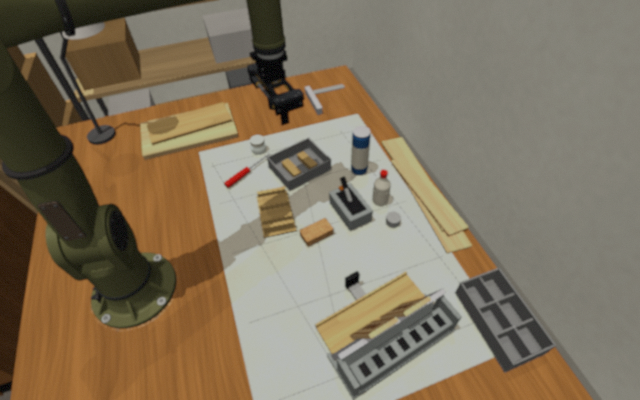

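View pics/top22.png

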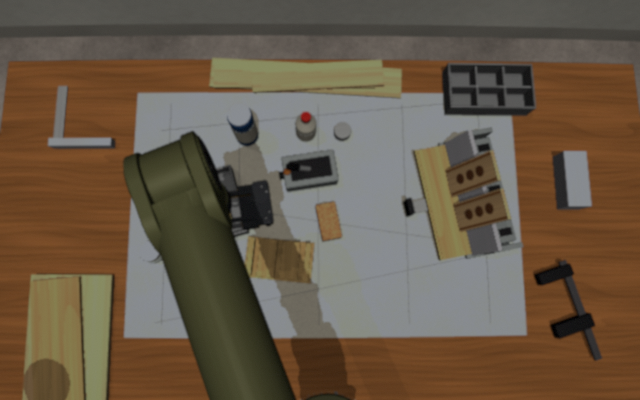

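```bash
python3 - <<'E'
from h import *
t=.7
for n in("top","side"):
  im=eyes.get_image(n); W=cloud(im); X,Y,z=W[...,0],W[...,1],W[...,2]
  m=(X>.58)&(X<.70)&(Y>-.02)&(Y<.14)&(z>.07)&(z<.14)
  d=W[m]-[.645,.041,.052]; b=d[:,:2]@np.array([-.153,.988]); c=d[:,2]
  for t in(.5,.6,.7,.8):
    r=b*np.sin(t)+c*np.cos(t); o=c*np.sin(t)-b*np.cos(t); g=(r>.05)&(r<.075); print(n,t,"upper offset mm",np.percentile(o[g]*1000,[5,50,90,97]).round(1),"rmax",r.max().round(4))
  c=im["color"][150:200,270:330] if n=="top" else im["color"][165:225,320:380]
  cv2.imwrite(f"pics/{n}23.png",cv2.resize(c[:,:,::-1],None,fx=8,fy=8,interpolation=cv2.INTER_CUBIC))
E
```

```text
top 0.5 upper offset mm [-19.5  -5.9  -1.9  -0.7] rmax 0.0805
top 0.6 upper offset mm [-5.   0.7  3.8  5. ] rmax 0.0812
top 0.7 upper offset mm [ 0.8  6.8  9.7 10.6] rmax 0.0811
top 0.8 upper offset mm [ 8.  13.1 16.  16.2] rmax 0.0805
side 0.5 upper offset mm [-16.3  -6.9  -3.3  -2.2] rmax 0.0776
side 0.6 upper offset mm [-8.8 -0.   2.3  4.2] rmax 0.0779
side 0.7 upper offset mm [-1.5  6.2  8.9  9.9] rmax 0.078
side 0.8 upper offset mm [ 4.8 12.8 15.3 16.1] rmax 0.0775
```

View pics/side23.png

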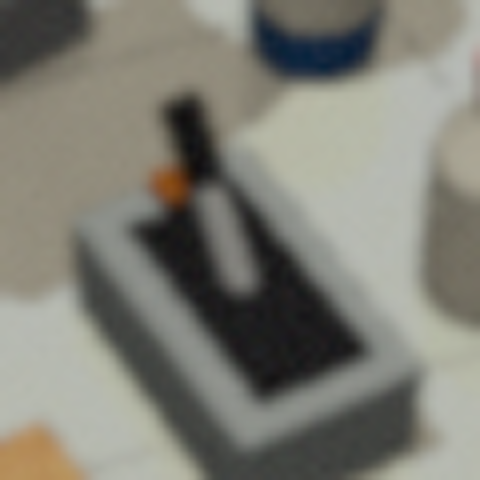

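The lever's upper surface sits about 9 mm off its axis at t = 0.70, which matches the 18 mm grip, so it is fully ON at the lamp end. Everything else checks out, so I'm handing in.

```bash
python3 -c "
from bench import order
print(order.close_job())"
```

```text
the job is handed in; nothing more can be done
None
```

The job is done in the order asked and handed in at about 55 s of the 210 s.

- **Offcuts:** two were present, and both are in the grey bin. None was seen to be knocked aside.
- **Ledge:** it is out at its stop. The friction grip on the tab slipped near the end, so I hooked the closed fingers behind the tab and pulled to 20 N with no further movement. The tab reads about 130 mm in front of the stand's origin, the expected position when fully out.
- **Panels:** two were present, and both lean on the plate behind the lip at roughly 22–23°. They are 86 to 88 mm apart centre to centre, and neither fell.
- **Cutout:** I pushed the lever to the OFF stop, then to the ON stop at the lamp end, each until the force reached about 11 N. The last images fit +0.70 rad. A first rough reading gave 0.60, because it measured the lever's upper surface and not its axis.
- **Other objects:** they look unmoved in the last top and side views. The jar and screwdriver were partly hidden by the arm in the last top view but appear in place in the side view.

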